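# Change the cartridges of the pantry water filter

## Robot

A 6-joint arm with a two-finger parallel gripper is mounted at the origin on the work surface. World frame = base frame: x ahead of the robot, y to its left, z up, the work surface at z = 0. Lengths are in mm, angles in rad, forces in N, time in s.
With the tool pointing down it reaches from about 275 to 975 mm from the base axis. Payload 8.4 kg.
Tool frame: the origin (TCP) lies at the centre of the arm's flange, where the gripper is bolted on; the fingertips stand 190 mm ahead of it and the grasp point (between the pads) lies 171 mm ahead of it (manip.hold_point_z is the distance from the TCP to the grasp point, in mm); z points along the fingers, x is the direction in which the jaws open and shut, and the axes are right-handed (so a half turn about z gives the same grasp; the last joint's range is limited). The gripper opens to 92 mm and grips with 3 to 60 N. Pads are 20 mm wide; open, the fingers measure 128 mm over their backs; the gripper's body (75 mm by 189 mm) begins 69 mm behind the grasp point.
Start: joints at [-1.253, 0.353, 1.633, -0, 1.155, -0.002], TCP at [196.484, -593.316, 404.683] pointing down, gripper open.
Joint ranges: [-2.63, 2.63], [-0.92, 2.1], [0.06, 2.66], [-1.3, 4.44], [0, 2.69], [-3.02, 3.02]. Speed limits (rad/s): [2.22, 2.22, 2.79, 3.14, 3.14, 3.14].

## Interface

Orientations are given as a unit quaternion [x, y, z, w].
In Python, from bench import manip, viewer, workorder gives the robot as it stands. The module is installed in compiled form; this text tells all that it offers.
- The arm moves only by the tool move_arm, never from a script. Its argument "steps" is a list of rows, each a list of 2 entries, a list of its own where there are three numbers: the shift along the tool's x, y, z in mm, then the turn about the tool's z in degrees. In form: [[[dx, dy, dz], roll], ...]. A call has 1 to 20 rows; each row shifts and turns the commanded pose from where the row before left it, along the tool's axes as they then stand; what a row does not reach is not made up. A row lasts 1/12 s, in which the tool goes at most 41.7 mm and 7.16 degrees, less where a joint would pass 70% of its speed; a pose out of reach is approached as far as the arm can. A call with a gripper value outside its range is refused whole. "hand" is the closure, from -1 (fully open) to 1 (shut), set as the call begins (left out, the last holds). The fingers move at their own pace and stop on an object; "squeeze" is the grip in N (left out, the last holds). Time passes only in rows, so rows that do not move let the fingers close. It gives the time, the measured TCP pose, the force and the opening at its end, in the units of the state.
- manip.state(): the state, without advancing time (a new reading comes with each control period).
- viewer.capture(name): name is "scene" or "top" or "wrist"; returns the picture (384x512x3 uint8, blue, green, red); there is no depth.
- viewer.calibration(name): a dict with "fx", "fy", "cx", "cy" (pixels), "world_from_camera" (4x4, takes a point from camera to world coordinates); the wrist camera has in their place "T_tool_cam" (4x4, takes a point from camera to tool coordinates, whose origin is the TCP and whose axes are the tool frame's). Camera axes: x right, y down, z forward; pixel columns grow to the right and rows downward; lengths in mm; the calibration is good to about 2 mm. The wrist camera is an equidistant fisheye: a pixel r from the principal point sees the ray r / f radians off the axis. A picture is of the moment at which its call begins: read the wrist's pose just before it. calibration takes no time and is no camera call.
- workorder.job_done(): hands the job in, once; it reports no verdict.
Trained networks look in the newest picture that a camera, given by its name, has taken for a name from the list of things; names that differ only in an ending like _2 or _b are one class to them, and where a whole thing is asked for, a point or a joint stands for the part that bears it (a point fixed in the world has none). Each returns a list of dicts, best first, with "confidence" (0 to 1); they miss things now and then, are a little off and sometimes report something else, mostly with a low value. They report only what shows in the picture. A call takes as long as a camera call. They do not tell look-alikes from the thing itself.
- viewer.trace(camera, thing): "mask" (384x512 bool, what is visible of it) and "position" ([column, row] as shares, 0 to 1, of the picture: columns of its width, rows of its height, amid what is visible of it).
- viewer.pinpoint(camera, thing): "position" ([column, row] as shares, 0 to 1, of the picture: columns of its width, rows of its height: a listed point, or the origin of a listed thing).
The state is a dict: "time_s": time; "joints": joint angles; "joint_velocities": joint speeds; "tau": joint torques, N m; "tcp_pos": TCP position; "orientation": TCP orientation; "wrist_force": force on the tool from outside, world axes, zero at the start; "wrist_torque": the same for the moment, N m; "width": finger opening in mm.
Only numpy, scipy, OpenCV 4.12 (cv2) and the standard library are available. Lean on these libraries where they do the work, as an engineer would, in place of code of your own. Each camera call takes 0.05 s, during which the arm holds its last target.

## Task

Change the flat cartridges of the water filter: first shut the red valve fully, then pull out the spent (black and brown) cartridges and lay them flat, side by side, in the red tray, and slide each new (blue and white) cartridge fully home, nose first, in a bay of its own; a bay left over stays empty. Only when all of that is done, open the valve half way (45 degrees) and leave it there. Leave the jars, crockery and other kitchen things alone.

Things in the scene. Friction and masses are not known exactly. Their poses are not given: they have to be found in the camera images.
- new0: new filter cartridge (blue head and tab, white nose half), on the counter; may be absent: slab 100 (x) x 60 (y) x 12 mm, 0.22 kg; upright pull tab 30 (x) x 10 mm (y), 12 to 46 mm above the underside, centred at x = -32 mm. Origin: centre of underside; x to the nose (enters bay first), z up; mass centre near x = -20 mm
- new1: new filter cartridge (blue head and tab, white nose half), on the counter; may be absent: slab 100 (x) x 60 (y) x 12 mm, 0.22 kg; upright pull tab 30 (x) x 10 mm (y), 12 to 46 mm above the underside, centred at x = -32 mm. Origin: centre of underside; x to the nose (enters bay first), z up; mass centre near x = -20 mm
- new2: new filter cartridge (blue head and tab, white nose half), on the counter; may be absent: slab 100 (x) x 60 (y) x 12 mm, 0.22 kg; upright pull tab 30 (x) x 10 mm (y), 12 to 46 mm above the underside, centred at x = -32 mm. Origin: centre of underside; x to the nose (enters bay first), z up; mass centre near x = -20 mm
- old0: spent filter cartridge (black head and tab, brown nose half), fully home in bay0 at the start; may be absent: slab 100 (x) x 60 (y) x 12 mm, 0.22 kg; upright pull tab 30 (x) x 10 mm (y), 12 to 46 mm above the underside, centred at x = -32 mm. Origin: centre of underside; x to the nose (enters bay first), z up; mass centre near x = -20 mm
- old1: spent filter cartridge (black head and tab, brown nose half), fully home in bay1 at the start; may be absent: slab 100 (x) x 60 (y) x 12 mm, 0.22 kg; upright pull tab 30 (x) x 10 mm (y), 12 to 46 mm above the underside, centred at x = -32 mm. Origin: centre of underside; x to the nose (enters bay first), z up; mass centre near x = -20 mm
- old2: spent filter cartridge (black head and tab, brown nose half), fully home in bay2 at the start; may be absent: slab 100 (x) x 60 (y) x 12 mm, 0.22 kg; upright pull tab 30 (x) x 10 mm (y), 12 to 46 mm above the underside, centred at x = -32 mm. Origin: centre of underside; x to the nose (enters bay first), z up; mass centre near x = -20 mm
- bay0 (a point): right-hand bay: where a cartridge's origin lies when fully home. x: level, direction of insertion; y left, z up. Slot 63 wide, 15 mm high, floor = counter (slide in along it); mouth, with rounded wall noses (radius 11), 8 mm before this point, back stop 50 mm beyond; 42 mm of a cartridge, with the tab, stay outside
- bay1 (a point): middle bay: where a cartridge's origin lies when fully home. x: level, direction of insertion; y left, z up. Slot 63 wide, 15 mm high, floor = counter (slide in along it); mouth, with rounded wall noses (radius 11), 8 mm before this point, back stop 50 mm beyond; 42 mm of a cartridge, with the tab, stay outside
- bay2 (a point): left-hand bay: where a cartridge's origin lies when fully home. x: level, direction of insertion; y left, z up. Slot 63 wide, 15 mm high, floor = counter (slide in along it); mouth, with rounded wall noses (radius 11), 8 mm before this point, back stop 50 mm beyond; 42 mm of a cartridge, with the tab, stay outside
- valve (a joint): angle of the red lever of the ball valve: 0 = shut (lever points out towards the robot, square to the row of bays, along the bays' -x), 1.571 = fully open (lever points left along the row, bays' +y); grows clockwise seen from above, end stops at both. Stiff: 0.12 N m of friction, stays where it is left.
- valve_axis (a point): point on the lever's vertical turning axis, at the lever's mid height (84 mm above the counter)
- valve_grip (a point): grip point on the lever, 62 mm from its axis; here the lever is a bar 12 mm wide and 20 mm tall (74 to 93 mm above the counter), reaching 26 mm further out. It moves with the lever. The valve block below is 45 mm tall
- tray: fixed shallow red tray for the spent cartridges, outside 160 (its x) x 220 (its y) x 22 mm high, walls and floor 5 mm thick, open at the top; origin: centre of its underside
- pasta_jar: bystander: glass jar, 84 mm wide, 150 tall; origin at its underside
- bean_can: bystander: food can, 70 mm wide, 100 tall; origin at its underside
- spice_jar: bystander: small spice jar, 44 mm wide, 85 tall; origin at its underside
- mug: bystander: blue mug, 80 mm wide, 90 tall; origin at its underside
- bowl: bystander: small steel bowl, 84 mm wide, 40 tall; origin at its underside
- honey_jar: bystander: amber honey jar with yellow lid, 60 mm wide, 80 tall; origin at its underside
Mind the look-alikes: they are no part of the job. What is shaped like the new0 but pink or purple is not meant. What is shaped like the new1 but turquoise is not meant.

How it is judged (in metres and radians):
On the way, in this order (a step that is already met when the one before it is completed fails the run):
1. the valve is fully shut while the spent cartridges are still in their bays (value of joint valve below 0.1 rad and horizontal distance between old0 and bay0 below 0.02 m and horizontal distance between old1 and bay1 below 0.02 m and horizontal distance between old2 and bay2 below 0.02 m), for 0.2 s.
2. with the valve still shut, every spent cartridge is in the tray and every new one is fully home in a bay (value of joint valve below 0.12 rad and x of old0 in the frame of tray between -0.075 and 0.075 m and y of old0 in the frame of tray between -0.105 and 0.105 m and height (world z) of each of old0, old1, old2 below 0.02 m and angle between each of old0, old1, old2's own z axis and vertical below 0.2 rad and x of old1 in the frame of tray between -0.075 and 0.075 m and y of old1 in the frame of tray between -0.105 and 0.105 m and x of old2 in the frame of tray between -0.075 and 0.075 m and y of old2 in the frame of tray between -0.105 and 0.105 m and ((horizontal distance between new0 and bay0 below 0.005 m and angle between the x axis of new0 and the x axis of bay0, either way round below 0.105 rad and angle between new0's own z axis and vertical below 0.1 rad and height (world z) of new0 below 0.006 m) or (horizontal distance between new0 and bay1 below 0.005 m and angle between the x axis of new0 and the x axis of bay1, either way round below 0.105 rad and angle between new0's own z axis and vertical below 0.1 rad and height (world z) of new0 below 0.006 m) or (horizontal distance between new0 and bay2 below 0.005 m and angle between the x axis of new0 and the x axis of bay2, either way round below 0.105 rad and angle between new0's own z axis and vertical below 0.1 rad and height (world z) of new0 below 0.006 m)) and ((horizontal distance between new1 and bay0 below 0.005 m and angle between the x axis of new1 and the x axis of bay0, either way round below 0.105 rad and angle between new1's own z axis and vertical below 0.1 rad and height (world z) of new1 below 0.006 m) or (horizontal distance between new1 and bay1 below 0.005 m and angle between the x axis of new1 and the x axis of bay1, either way round below 0.105 rad and angle between new1's own z axis and vertical below 0.1 rad and height (world z) of new1 below 0.006 m) or (horizontal distance between new1 and bay2 below 0.005 m and angle between the x axis of new1 and the x axis of bay2, either way round below 0.105 rad and angle between new1's own z axis and vertical below 0.1 rad and height (world z) of new1 below 0.006 m)) and ((horizontal distance between new2 and bay0 below 0.005 m and angle between the x axis of new2 and the x axis of bay0, either way round below 0.105 rad and angle between new2's own z axis and vertical below 0.1 rad and height (world z) of new2 below 0.006 m) or (horizontal distance between new2 and bay1 below 0.005 m and angle between the x axis of new2 and the x axis of bay1, either way round below 0.105 rad and angle between new2's own z axis and vertical below 0.1 rad and height (world z) of new2 below 0.006 m) or (horizontal distance between new2 and bay2 below 0.005 m and angle between the x axis of new2 and the x axis of bay2, either way round below 0.105 rad and angle between new2's own z axis and vertical below 0.1 rad and height (world z) of new2 below 0.006 m))), for 0.2 s.
At the end, for the whole second after the job is handed in: the valve lever stands half open (45 degrees, within 7), every spent cartridge lies flat on the floor of the red tray (not stacked), every new cartridge is fully home in a bay of its own (origin within 5 mm of the bay point, straight within 6 degrees), all at rest (value of joint valve between 0.665 and 0.905 rad and x of old0 in the frame of tray between -0.075 and 0.075 m and y of old0 in the frame of tray between -0.105 and 0.105 m and height (world z) of each of old0, old1, old2 below 0.02 m and angle between each of old0, old1, old2's own z axis and vertical below 0.2 rad and x of old1 in the frame of tray between -0.075 and 0.075 m and y of old1 in the frame of tray between -0.105 and 0.105 m and x of old2 in the frame of tray between -0.075 and 0.075 m and y of old2 in the frame of tray between -0.105 and 0.105 m and ((horizontal distance between new0 and bay0 below 0.005 m and angle between the x axis of new0 and the x axis of bay0, either way round below 0.105 rad and angle between new0's own z axis and vertical below 0.1 rad and height (world z) of new0 below 0.006 m) or (horizontal distance between new0 and bay1 below 0.005 m and angle between the x axis of new0 and the x axis of bay1, either way round below 0.105 rad and angle between new0's own z axis and vertical below 0.1 rad and height (world z) of new0 below 0.006 m) or (horizontal distance between new0 and bay2 below 0.005 m and angle between the x axis of new0 and the x axis of bay2, either way round below 0.105 rad and angle between new0's own z axis and vertical below 0.1 rad and height (world z) of new0 below 0.006 m)) and ((horizontal distance between new1 and bay0 below 0.005 m and angle between the x axis of new1 and the x axis of bay0, either way round below 0.105 rad and angle between new1's own z axis and vertical below 0.1 rad and height (world z) of new1 below 0.006 m) or (horizontal distance between new1 and bay1 below 0.005 m and angle between the x axis of new1 and the x axis of bay1, either way round below 0.105 rad and angle between new1's own z axis and vertical below 0.1 rad and height (world z) of new1 below 0.006 m) or (horizontal distance between new1 and bay2 below 0.005 m and angle between the x axis of new1 and the x axis of bay2, either way round below 0.105 rad and angle between new1's own z axis and vertical below 0.1 rad and height (world z) of new1 below 0.006 m)) and ((horizontal distance between new2 and bay0 below 0.005 m and angle between the x axis of new2 and the x axis of bay0, either way round below 0.105 rad and angle between new2's own z axis and vertical below 0.1 rad and height (world z) of new2 below 0.006 m) or (horizontal distance between new2 and bay1 below 0.005 m and angle between the x axis of new2 and the x axis of bay1, either way round below 0.105 rad and angle between new2's own z axis and vertical below 0.1 rad and height (world z) of new2 below 0.006 m) or (horizontal distance between new2 and bay2 below 0.005 m and angle between the x axis of new2 and the x axis of bay2, either way round below 0.105 rad and angle between new2's own z axis and vertical below 0.1 rad and height (world z) of new2 below 0.006 m)) and linear speed of each of new0, new1, new2, old0, old1, old2 below 0.02 m/s); the robot touches nothing.
It fails at once if a bystander is pushed more than 4 cm or tipped over (distance of any of pasta_jar, bean_can, spice_jar, mug, bowl, honey_jar from where it was at the start of the episode above 0.04 m or angle between any of pasta_jar, bean_can, spice_jar, mug, bowl, honey_jar's own z axis and vertical above 0.6 rad).
Of old0, old1, old2 only 2 to 2 are there at a start; the rules pass over those that are not, and their reading is None.
Of new0, new1, new2 only 2 to 3 are there at a start; the rules pass over those that are not, and their reading is None.
At some moment in a run one of new0, new1, new2 may be knocked a few centimetres aside while the robot is not near it.
Once in a run the grip may slacken for a moment while it holds something.
It also fails if it takes over 210 s, if anything falls off the work surface, if the arm or the gripper's body presses on something with over 40 N, if the wrist force passes 120 N, or if a joint passes its speed limit or range.

## Working session

There is one attempt and no reset: what is moved stays moved. The work goes in short steps, Python scripts to look and compute and a tool call to move; the robot and the scene stay as the last step left them, time stands still between calls to the robot, and variables do not carry over. Pictures are saved under pics/ and viewed, and the job is handed in when it is done.

Besides the shell and the picture viewer there is one more tool, called after "Request:" by a JSON object that holds its "name" and its "arguments", one argument or row to a line. move_arm: Moves the arm, as the interface text tells. Its arguments: {"type":"object","properties":{"steps":{"type":"array"},"hand":{"type":"number"},"squeeze":{"type":"number"}},"required":["steps"]}

```bash
mkdir -p pics; ls; python3 - <<'E'
from bench import manip, viewer, workorder
import cv2
s=manip.state();print(s)
for n in("scene","top","wrist"):
    cv2.imwrite(f"pics/{n}0.png",viewer.capture(n)); print(n,viewer.calibration(n))
E
```

```text
pics
{'time_s': 0.0, 'joints': array([-1.25340187e+00,  3.53651909e-01,  1.63416154e+00, -6.31009823e-05,
        1.15519719e+00, -2.40988940e-03]), 'joint_velocities': array([ 0.00072251,  0.00027909, -0.00067162,  0.00091017,  0.00134088,
        0.00075991]), 'tau': array([ 5.17353983e-04, -5.93834746e+01, -3.34220839e+01,  6.95781573e-02,
        2.32232083e-02, -1.28428806e-04]), 'tcp_pos': array([ 196.39611591, -593.08194231,  403.94943644]), 'orientation': array([ 8.10680082e-01, -5.85488941e-01, -5.90707712e-04, -3.93145036e-04]), 'wrist_force': array([-0.38299485, -0.82251707,  0.45263606]), 'wrist_torque': array([-0.00353188,  0.01270506,  0.00455238]), 'width': 91.9361108687806}
scene {'fx': 484.8829613842012, 'fy': 484.8829613842012, 'cx': 246.84763918164325, 'cy': 185.1320822434369, 'world_from_camera': array([[-8.92720554e-02,  6.01229512e-01, -7.94074035e-01,
         1.54165188e+03],
       [ 9.95754694e-01,  3.59205975e-02, -8.47484515e-02,
         1.22846857e+02],
       [-2.24296564e-02, -7.98268616e-01, -6.01883815e-01,
         8.61116297e+02],
       [ 0.000000
[... 303 characters left out ...]
01,  2.87457284e-02,  1.08273053e-02,
         1.96274223e+01],
       [-1.57339680e-02, -1.76386602e-01, -9.84195209e-01,
         1.74630716e+03],
       [ 0.00000000e+00,  0.00000000e+00,  0.00000000e+00,
         1.00000000e+00]])}
wrist {'fx': 297.3186396354542, 'fy': 297.3186396354542, 'cx': 256.41721926692225, 'cy': 193.34678128551013, 'T_tool_cam': array([[ 9.99999260e-01, -2.28032815e-04, -1.19526363e-03,
         2.90949288e-01],
       [ 5.24461414e-04,  9.67132377e-01,  2.54272865e-01,
        -7.22821630e+01],
       [ 1.09799560e-03, -2.54273303e-01,  9.67131781e-01,
         1.99641712e+01],
       [ 0.00000000e+00,  0.00000000e+00,  0.00000000e+00,
         1.00000000e+00]])}
```

View pics/scene0.png

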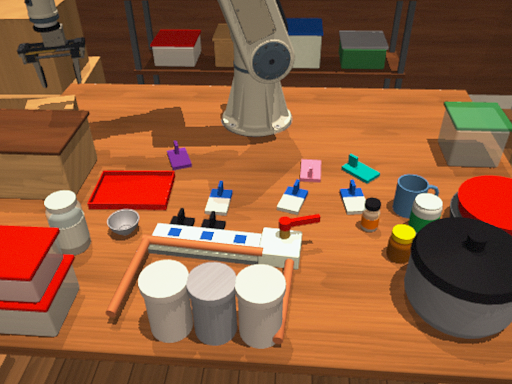

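View pics/top0.png

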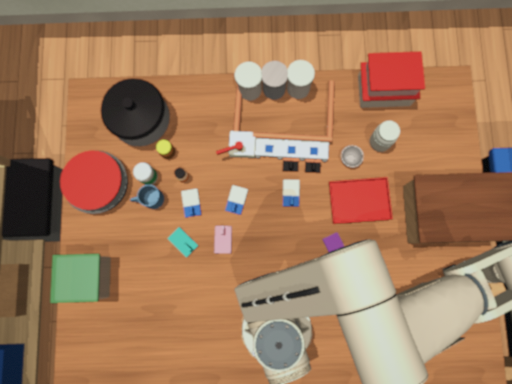

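View pics/wrist0.png

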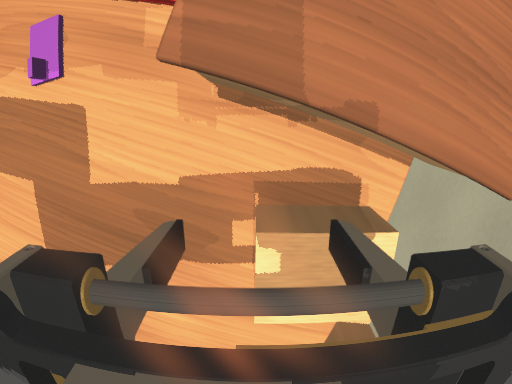

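```bash
cat > h.py <<'E'
from bench import manip, viewer, workorder
import numpy as np, cv2
from scipy.spatial.transform import Rotation as R
def ray(cam,u,v,pose=None):
    c=viewer.calibration(cam)
    x=(u-c['cx'])/c['fx'];y=(v-c['cy'])/c['fy']
    if cam=='wrist':
        r=np.hypot(x,y); d=np.array([0,0,1.]) if r<1e-9 else np.array([x/r*np.sin(r),y/r*np.sin(r),np.cos(r)])
        p,q=pose if pose else (lambda s:(s['tcp_pos'],s['orientation']))(manip.state())
        W=np.eye(4);W[:3,:3]=R.from_quat(q).as_matrix();W[:3,3]=p
        T=W@c['T_tool_cam']
    else:
        d=np.array([x,y,1.]);T=c['world_from_camera']
    d=T[:3,:3]@d
    return T[:3,3],d/np.linalg.norm(d)
def onz(cam,u,v,z,pose=None):
    o,d=ray(cam,u,v,pose);return o+d*(z-o[2])/d[2]
def proj(cam,P,pose=None):
    c=viewer.calibration(cam)
    if cam=='wrist':
        p,q=pose if pose else (lambda s:(s['tcp_pos'],s['orientation']))(manip.state())
        W=np.eye(4);W[:3,:3]=R.from_quat(q).as_matrix();W[:3,3]=p
        T=W@c['T_tool_cam']
    else: T=c['world_from_camera']
    x,y,z=T[:3,:3].T@(np.asarray(P,float)-T[:3,3])
    if cam=='wrist':
        rr=np.hypot(x,y);th=np.arctan2(rr,z);return c['cx']+c['fx']*th*x/rr,c['cy']+c['fy']*th*y/rr
    return c['cx']+c['fx']*x/z,c['cy']+c['fy']*y/z
def go(x,y,z=None,yaw=None):
    """tool down; target TCP; yaw=world angle(deg) of tool x axis (mod 180). prints moves roll first"""
    s=manip.state();M=R.from_quat(s['orientation']).as_matrix();p=s['tcp_pos']
    cur=np.degrees(np.arctan2(M[1,0],M[0,0]))
    if z is None:z=p[2]
    roll=0
    if yaw is not None:
        # tool z down: positive roll about tool z = negative yaw
        roll=-((yaw-cur+90)%180-90)
    d=np.array([x,y,z])-p
    M2=M@R.from_euler('z',roll,degrees=True).as_matrix()
    print('t',round(s['time_s'],2),'p',p.round(1),'yaw',round(cur,1),'roll',round(roll,2),'rows>=%.1f'%(abs(roll)/7.16),'| shift if no roll yet',(M.T@d).round(1),'| after roll',(M2.T@d).round(1),'rows>=%.1f'%(np.linalg.norm(d)/41.7), 'tilt',np.degrees(np.arccos(-M[2,2])).round(2),'w',round(s['width'],1),'j6',round(s['joints'][5],2))
E
python3 - <<'E'
from h import *
viewer.capture('top');viewer.capture('scene')
H={'new0':0,'old0':0,'bay0':0,'bay1':0,'bay2':0,'valve_axis':84,'valve_grip':84,'tray':0,'mug':0,'spice_jar':0,'honey_jar':0,'bowl':0,'pasta_jar':0,'bean_can':0}
for n,z in H.items():
  for c in('top','scene'):
    for r in viewer.pinpoint(c,n)[:6]:
        u,v=r['position'][0]*512,r['position'][1]*384
        print(n,c,round(r['confidence'],2),(round(u,1),round(v,1)),onz(c,u,v,z)[:2].round(1))
E
```

```text
new0 top 0.97 (290.2, 192.7) [492.6 -69.5]
new0 top 0.96 (222.0, 239.8) [322.3 190.7]
new0 top 0.74 (185.7, 242.8) [314.9 326.2]
new0 top 0.7 (191.8, 209.6) [438.9 303.4]
new0 top 0.65 (236.4, 199.1) [474.  134.5]
new0 top 0.62 (332.2, 246.0) [ 288.3 -217.2]
new0 scene 0.96 (358.7, 173.5) [327.2 333.9]
new0 scene 0.95 (312.7, 174.7) [341.5 195.6]
new0 scene 0.85 (178.8, 162.2) [ 298.3 -224.4]
new0 scene 0.84 (356.8, 201.1) [461.3 316.3]
new0 scene 0.76 (287.8, 202.6) [479.8 123.7]
new0 scene 0.58 (220.3, 202.6) [491.6 -65.9]
old0 top 0.78 (289.8, 159.1) [623.1 -72.8]
old0 top 0.77 (313.9, 160.1) [ 616.4 -164.8]
old0 scene 0.63 (178.0, 231.8) [ 619.3 -161. ]
old0 scene 0.56 (210.3, 232.8) [617.7 -75.5]
bay0 top 0.95 (265.9, 154.2) [645.   18.2]
bay0 top 0.92 (316.0, 158.8) [ 621.2 -173. ]
bay0 top 0.85 (290.8, 158.2) [626.4 -76.8]
bay0 scene 0.97 (206.1, 235.7) [629.3 -84.8]
bay0 scene 0.82 (239.1, 239.8) [639.1   2.6]
bay0 scene 0.65 (179.2, 234.2) [ 628.3 -156. ]
bay1 top 0.95 (265.9, 154.2) [645.   18.2]
bay1 top 0.92 (316.0, 158.8) [ 621.2 -173. ]
bay1 top 0.85 (290.8, 158.2) [626
[... 875 characters left out ...]
.6, 242.4) [ 676.  -412.7]
mug scene 0.97 (405.2, 210.5) [494.3 443.4]
spice_jar top 0.53 (185.1, 175.9) [569.2 329.1]
spice_jar scene 0.78 (368.4, 228.7) [575.1 335.9]
spice_jar scene 0.47 (178.7, 234.9) [ 631.  -156.8]
spice_jar scene 0.39 (409.1, 210.3) [492.8 454. ]
honey_jar top 0.54 (167.1, 150.8) [670.2 398.9]
honey_jar scene 0.65 (398.7, 254.7) [665.9 399.3]
bowl top 0.75 (289.2, 158.1) [627.  -70.6]
bowl top 0.59 (348.7, 156.7) [ 625.6 -298.3]
bowl scene 0.68 (126.9, 225.7) [ 604.5 -303.1]
pasta_jar top 0.96 (375.1, 142.0) [ 680.6 -402.8]
pasta_jar scene 0.92 (78.3, 241.6) [ 673.1 -412. ]
bean_can top 0.69 (149.9, 172.2) [587.7 464.2]
bean_can scene 0.87 (422.5, 234.6) [588.8 471.1]
```

```bash
python3 - <<'E'
from h import *
go(470,-20,400,-96.5)
E
```

```text
t 1.65 p [ 196.5 -593.3  404.7] yaw -71.7 roll 24.82 rows>=3.5 | shift if no roll yet [-458.3 -439.9    4.7] | after roll [-600.6 -206.8    4.7] rows>=15.2 tilt 0.0 w 91.7 j6 -0.0
```

Request:
{"name": "move_arm", "arguments": {
  "steps": [
    [[0,0,0],6.2],
    [[0,0,0],6.2],
    [[0,0,0],6.2],
    [[0,0,0],6.2],
    [[-37.5,-12.9,0],0],
    [[-37.5,-12.9,0],0],
    [[-37.5,-12.9,0],0],
    [[-37.5,-12.9,0],0],
    [[-37.5,-12.9,0],0],
    [[-37.5,-12.9,0],0],
    [[-37.5,-12.9,0],0],
    [[-37.5,-12.9,0],0],
    [[-37.5,-12.9,0],0],
    [[-37.5,-12.9,0],0],
    [[-37.5,-12.9,0],0],
    [[-37.5,-12.9,0],0],
    [[-37.5,-12.9,0],0],
    [[-37.5,-12.9,0],0],
    [[-37.5,-12.9,0],0],
    [[-37.5,-12.9,0],0]
  ],
  "hand": -1,
  "squeeze": 20
}}

```text
time_s: 3.32
tcp_pos: [469.7, -18.4, 405.0]
orientation: [-0.666, 0.746, -0.0, 0.0]
wrist_force: [-0.1, -1.6, 0.6]
width: 91.9
```

```bash
python3 - <<'E'
from h import *
go(470,-20,400,-96.5)
cv2.imwrite('pics/w1.png',viewer.capture('wrist'));cv2.imwrite('pics/top1.png',viewer.capture('top'))
H={'new0':0,'old0':0,'bay0':0,'valve_axis':84,'valve_grip':84,'tray':0}
for n,z in H.items():
  for c in('wrist',):
    for r in viewer.pinpoint(c,n)[:6]:
        u,v=r['position'][0]*512,r['position'][1]*384
        print(n,c,round(r['confidence'],2),(round(u,1),round(v,1)),onz(c,u,v,z)[:2].round(1))
E
```

```text
t 3.32 p [469.7 -18.4 405. ] yaw -96.5 roll 0.03 rows>=0.0 | shift if no roll yet [ 1.6 -0.5  5. ] | after roll [ 1.6 -0.5  5. ] rows>=0.1 tilt 0.05 w 91.9 j6 1.64
new0 wrist 0.82 (395.8, 272.6) [ 286.  -222.9]
new0 wrist 0.8 (149.0, 182.6) [472.9 132.1]
new0 wrist 0.78 (53.4, 201.3) [463.7 312. ]
new0 wrist 0.65 (293.1, 151.0) [493.  -68.2]
old0 wrist 0.96 (349.5, 46.3) [ 626.4 -160. ]
old0 wrist 0.57 (285.0, 46.4) [630.  -73.7]
bay0 wrist 0.79 (219.2, 46.0) [639.8   8.8]
bay0 wrist 0.76 (284.7, 51.2) [622.9 -73.8]
bay0 wrist 0.6 (353.1, 51.0) [ 619.1 -165.4]
valve_axis wrist 0.74 (114.9, 35.5) [655.2 112.5]
valve_grip wrist 0.82 (74.1, 59.8) [642.  168.3]
valve_grip wrist 0.68 (354.3, 49.4) [ 603.3 -138.4]
tray wrist 0.79 (457.9, 163.2) [ 452.1 -332.5]
tray wrist 0.37 (284.3, 51.3) [622.5 -74.8]
```

View pics/w1.png

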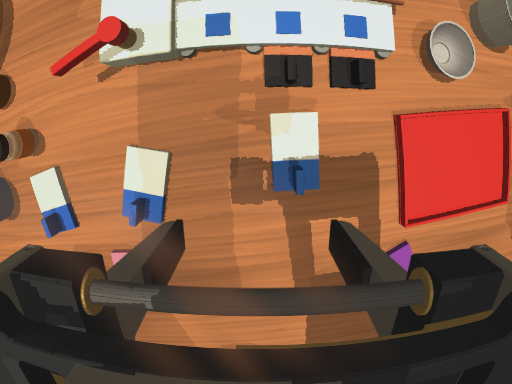

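```bash
python3 - <<'E'
from h import *
go(641,176,340,22)
E
```

```text
t 3.72 p [468.8 -21.5 404.7] yaw -96.6 roll 61.43 rows>=8.6 | shift if no roll yet [-215.9 -148.5   64.6] | after roll [-233.7  118.6   64.6] rows>=6.5 tilt 0.02 w 92.0 j6 1.64
```

Request:
{"name": "move_arm", "arguments": {
  "steps": [
    [[-27,-18.6,8],0],
    [[-27,-18.6,8],0],
    [[-27,-18.6,8],0],
    [[-27,-18.6,8],0],
    [[-27,-18.6,8],0],
    [[-27,-18.6,8],0],
    [[-27,-18.6,8],0],
    [[-27,-18.6,8],0],
    [[0,0,0],-7],
    [[0,0,0],-7],
    [[0,0,0],-7],
    [[0,0,0],-7],
    [[0,0,0],-7],
    [[0,0,0],-7],
    [[0,0,0],-7],
    [[0,0,0],-7],
    [[0,0,0],-7],
    [[0,0,0],-7],
    [[0,0,0],-7],
    [[0,0,0],-7]
  ]
}}

```text
time_s: 5.38
tcp_pos: [641.7, 175.6, 340.7]
orientation: [0.994, -0.107, -0.0, 0.0]
wrist_force: [-0.5, 0.3, -0.1]
width: 92.0
```

Request:
{"name": "move_arm", "arguments": {
  "steps": [
    [[0,0,0],-6.9],
    [[0,0,0],-6.9],
    [[0,0,0],-6.9],
    [[0,0,0],-6.9],
    [[0,0,0],-7],
    [[0,0,0],0]
  ]
}}

```text
time_s: 5.88
tcp_pos: [641.7, 175.7, 340.7]
orientation: [0.981, 0.194, -0.0, 0.0]
wrist_force: [-0.6, 0.6, -0.5]
width: 92.1
```

```bash
python3 - <<'E'
from h import *
go(641,176,340,22)
cv2.imwrite('pics/w2.png',viewer.capture('wrist'));cv2.imwrite('pics/top2.png',viewer.capture('top'))
H={'valve_axis':84,'valve_grip':84}
for n,z in H.items():
  for c in('wrist','top'):
    for r in viewer.pinpoint(c,n)[:6]:
        u,v=r['position'][0]*512,r['position'][1]*384
        print(n,c,round(r['confidence'],2),(round(u,1),round(v,1)),onz(c,u,v,z)[:2].round(1))
print(proj('wrist',(641,176,84)))
E
```

```text
t 5.88 p [641.7 175.7 340.7] yaw 22.3 roll 0.32 rows>=0.0 | shift if no roll yet [-0.5 -0.5  0.7] | after roll [-0.5 -0.5  0.7] rows>=0.0 tilt 0.01 w 92.1 j6 -0.12
valve_axis wrist 0.85 (253.9, 270.7) [663.8 117. ]
valve_axis top 0.74 (239.7, 149.1) [646.1 113.7]
valve_grip wrist 0.72 (260.0, 204.5) [645.3 177.8]
(np.float64(254.3299860100554), np.float64(204.78702439765493))
```

View pics/w2.png

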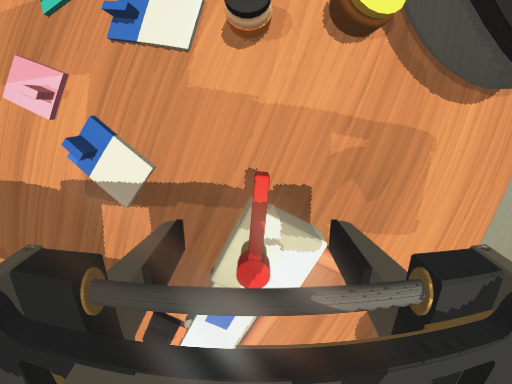

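```bash
python3 - <<'E'
from h import *
a=onz('wrist',253.5,268,95);t=onz('wrist',262,176,93);m=onz('wrist',258.5,215,93)
print(a,t,m,np.linalg.norm((t-a)[:2]),np.degrees(np.arctan2(*(t-a)[1::-1])),np.degrees(np.arctan2(*(t-m)[1::-1])))
E
```

```text
[660.31185257 125.96612421  95.        ] [636.86045432 202.58295239  93.        ] [646.37423988 171.79912686  93.        ] 80.12556670199763 107.01865703063163 107.17383931310586
```

Request:
{"name": "move_arm", "arguments": {
  "steps": [
    [[2,-2,0],5.3],
    [[0,0,17],0],
    [[0,0,17],0],
    [[0,0,17],0],
    [[0,0,17],0],
    [[0,0,17],0],
    [[0,0,0],0]
  ]
}}

```text
time_s: 6.77
tcp_pos: [641.3, 179.7, 252.3]
orientation: [0.989, 0.146, -0.003, 0.0]
wrist_force: [-0.8, 0.7, 0.3]
width: 92.1
```

```bash
python3 - <<'E'
from h import *
go(644.5,177.7,255,17)
cv2.imwrite('pics/w3.png',viewer.capture('wrist'))
E
```

```text
t 6.77 p [641.3 179.7 252.3] yaw 16.7 roll -0.25 rows>=0.0 | shift if no roll yet [ 2.5  2.8 -2.7] | after roll [ 2.5  2.8 -2.7] rows>=0.1 tilt 0.29 w 92.1 j6 -0.02
```

View pics/w3.png

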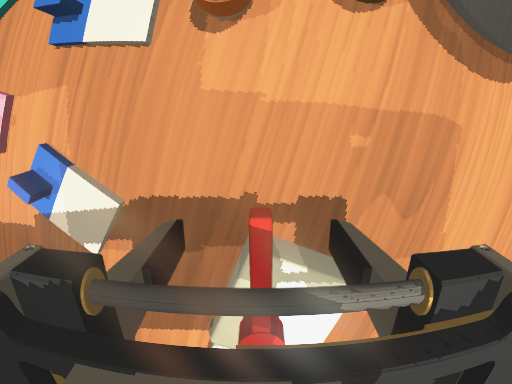

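Request:
{"name": "move_arm", "arguments": {
  "steps": [
    [[2.2,2.5,-2],0],
    [[0,0,0],0],
    [[0,0,0],0],
    [[0,0,0],0],
    [[0,0,0],0],
    [[0,0,0],0],
    [[0,0,0],0],
    [[0,0,0],0]
  ],
  "hand": 1,
  "squeeze": 15
}}

```text
time_s: 7.48
tcp_pos: [645.4, 178.3, 257.8]
orientation: [0.989, 0.146, 0.0, -0.0]
wrist_force: [0.8, 0.7, 0.1]
width: 40.5
```

Request:
{"name": "move_arm", "arguments": {
  "steps": [
    [[0,0,1.5],0],
    [[0,0,0],0],
    [[0,0,0],0],
    [[0,0,0],0],
    [[0,0,0],0],
    [[0,0,0],0]
  ]
}}

```text
time_s: 7.98
tcp_pos: [645.1, 178.2, 256.0]
orientation: [0.989, 0.146, -0.001, -0.0]
wrist_force: [-2.5, 0.8, 0.3]
width: 12.1
```

Gripped. Turn the lever along its arc.

Request:
{"name": "move_arm", "arguments": {
  "steps": [
    [[-6.5,0.34,0],-6],
    [[-6.5,0.34,0],-6],
    [[-6.5,0.34,0],-6],
    [[-6.5,0.34,0],-6],
    [[-6.5,0.34,0],-6],
    [[-6.5,0.34,0],-6],
    [[-6.5,0.34,0],-6],
    [[-6.5,0.34,0],-6],
    [[-6.5,0.34,0],-6],
    [[-6.5,0.34,0],-6],
    [[0,0,0],0],
    [[0,0,0],0]
  ]
}}

```text
time_s: 8.98
tcp_pos: [601.6, 132.4, 256.0]
orientation: [0.783, 0.621, -0.002, -0.001]
wrist_force: [-7.5, -1.1, 3.9]
width: 11.9
```

Request:
{"name": "move_arm", "arguments": {
  "steps": [
    [[-4,0.2,0],-3.5],
    [[-4,0.2,0],-3.5],
    [[0,0,0],0],
    [[0,0,0],0]
  ]
}}

```text
time_s: 9.32
tcp_pos: [600.3, 124.6, 255.9]
orientation: [0.744, 0.668, -0.002, -0.001]
wrist_force: [-8.2, -0.0, 5.7]
width: 12.0
```

Request:
{"name": "move_arm", "arguments": {
  "steps": [
    [[-3,0.2,0],-2.5],
    [[0,0,0],0],
    [[0,0,0],0]
  ]
}}

```text
time_s: 9.57
tcp_pos: [600.2, 122.8, 255.9]
orientation: [0.73, 0.684, -0.001, -0.002]
wrist_force: [-7.4, 6.8, 3.2]
width: 11.9
```

Request:
{"name": "move_arm", "arguments": {
  "steps": [
    [[0,0,0],0],
    [[0,0,0],0],
    [[0,0,0],0],
    [[0,0,0],0],
    [[0,0,-20],0],
    [[0,0,-25],0],
    [[0,0,-25],0],
    [[0,0,-25],0],
    [[0,0,-25],0],
    [[0,0,-25],7],
    [[0,0,0],7],
    [[0,0,0],7],
    [[0,0,0],7],
    [[0,0,0],7],
    [[0,0,0],7],
    [[0,0,0],7],
    [[0,0,0],7],
    [[0,0,0],7],
    [[0,0,0],7],
    [[0,0,0],7]
  ],
  "hand": -0.2
}}

```text
time_s: 11.23
tcp_pos: [601.6, 121.8, 401.2]
orientation: [0.997, 0.078, 0.0, 0.0]
wrist_force: [-0.0, -0.2, -0.1]
width: 55.2
```

```bash
python3 - <<'E'
from h import *
go(540,-120,380,-96.5)
E
```

```text
t 11.23 p [601.6 121.8 401.2] yaw 9.0 roll -74.53 rows>=10.4 | shift if no roll yet [-98.6 229.3  21.3] | after roll [-247.3  -33.9   21.3] rows>=6.0 tilt 0.02 w 55.2 j6 0.04
```

Request:
{"name": "move_arm", "arguments": {
  "steps": [
    [[-14.1,32.8,3],0],
    [[-14.1,32.8,3],0],
    [[-14.1,32.8,3],0],
    [[-14.1,32.8,3],0],
    [[-14.1,32.8,3],0],
    [[-14.1,32.8,3],0],
    [[-14.1,32.8,3],0],
    [[0,0,0],7],
    [[0,0,0],7],
    [[0,0,0],7],
    [[0,0,0],7],
    [[0,0,0],7],
    [[0,0,0],7],
    [[0,0,0],7],
    [[0,0,0],7],
    [[0,0,0],7],
    [[0,0,0],7],
    [[0,0,0],7],
    [[0,0,0],7],
    [[0,0,0],7]
  ]
}}

```text
time_s: 12.9
tcp_pos: [541.4, -120.8, 380.3]
orientation: [0.755, -0.656, 0.0, -0.0]
wrist_force: [0.5, -0.1, 0.7]
width: 55.0
```

Request:
{"name": "move_arm", "arguments": {
  "steps": [
    [[0,0,0],7],
    [[0,0,0],7],
    [[0,0,0],0],
    [[0,0,0],0]
  ]
}}

```text
time_s: 13.23
tcp_pos: [541.4, -120.7, 380.3]
orientation: [-0.673, 0.74, -0.0, 0.0]
wrist_force: [0.4, 0.2, -0.0]
width: 55.0
```

```bash
python3 - <<'E'
from h import *
go(540,-120,380,-96.5)
cv2.imwrite('pics/w4.png',viewer.capture('wrist'));cv2.imwrite('pics/top4.png',viewer.capture('top'))
H={'old0':0,'bay0':0,'valve_axis':84,'valve_grip':84,'tray':0}
for n,z in H.items():
  for c in('wrist',):
    for r in viewer.pinpoint(c,n)[:6]:
        u,v=r['position'][0]*512,r['position'][1]*384
        print(n,c,round(r['confidence'],2),(round(u,1),round(v,1)),onz(c,u,v,z)[:2].round(1))
E
```

```text
t 13.23 p [ 541.4 -120.7  380.3] yaw -95.5 roll 1.04 rows>=0.1 | shift if no roll yet [-0.6  1.4  0.3] | after roll [-0.6  1.4  0.3] rows>=0.0 tilt 0.02 w 55.0 j6 1.44
old0 wrist 0.95 (283.5, 105.8) [ 623.8 -160.7]
old0 wrist 0.72 (210.6, 112.1) [625.2 -72.7]
bay0 wrist 0.7 (288.4, 104.9) [ 624.4 -166.7]
bay0 wrist 0.64 (210.5, 113.0) [624.  -72.5]
bay0 wrist 0.56 (145.9, 113.3) [635.6   9.9]
valve_axis wrist 0.61 (35.2, 106.5) [665.8 117.8]
valve_grip wrist 0.61 (41.7, 160.7) [603.1 119.5]
tray wrist 0.59 (408.1, 224.5) [ 452.2 -328. ]
tray wrist 0.47 (218.7, 216.8) [492.6 -66.3]
tray wrist 0.18 (285.8, 104.4) [ 625.1 -163.7]
```

View pics/w4.png

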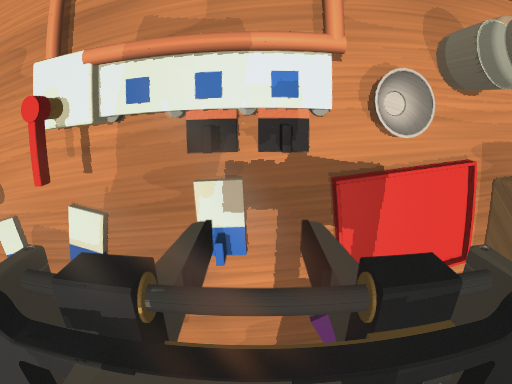

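```bash
python3 - <<'E'
from h import *
im=cv2.imread('pics/w4.png')
cv2.imwrite('pics/w4c.png',cv2.resize(im[85:165,170:330],(800,400),interpolation=cv2.INTER_CUBIC))
E
```

```text
(no output)
```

View pics/w4c.png

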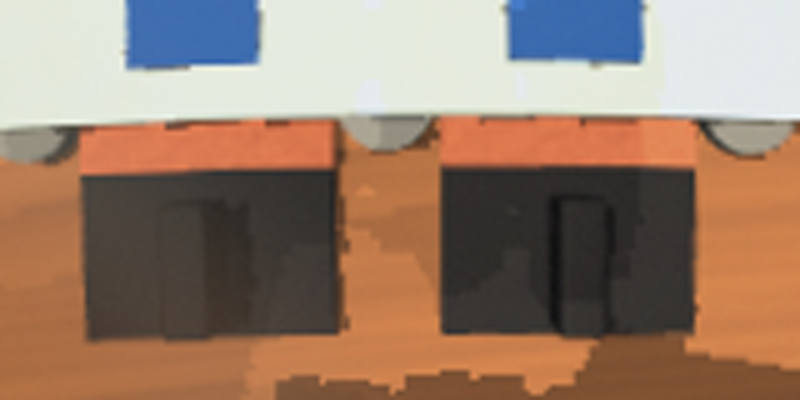

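```bash
python3 - <<'E'
from h import *
pose=(np.array([541.4,-120.7,380.3]),manip.state()['orientation'])
f=lambda u,v,z:onz('wrist',170+(u)/5-.4,85+v/5-.4,z,pose)[:2]
for n,pts in {'old1':[(87,338),(338,332),(82,175),(336,170)],'old0':[(442,332),(694,332),(442,167),(694,167)]}.items():
    q=[f(*p,12) for p in pts];print(n,*[x.round(1) for x in q])
    c=(q[0]+q[1])/2;d=q[0]-q[1];print('backc',c.round(1),'yaw from back edge',np.degrees(np.arctan2(d[1],d[0]))-90, 'len',np.linalg.norm(d))
    for a,b in((0,2),(1,3)):
        d=q[b]-q[a];print(' side',np.degrees(np.arctan2(d[1],d[0])).round(1),np.linalg.norm(d).round(1))
print('tab1',f(185,270,46),'tab0',f(582,265,46))
# noses / block front edge bottom? blue squares line
for p in((190,50),(575,45)): pass
E
```

```text
old1 [581.  -40.6] [ 575.6 -100.8] [619.9 -44.4] [ 613.7 -104.4]
backc [578.3 -70.7] yaw from back edge -5.0785819628921445 len 60.530293153575116
 side -5.6 39.1
 side -5.4 38.2
old0 [ 573.2 -125.2] [ 567.8 -184.8] [ 611.8 -129. ] [ 606.9 -187.8]
backc [ 570.5 -155. ] yaw from back edge -5.144125478129553 len 59.84330049072171
 side -5.6 38.8
 side -4.4 39.2
tab1 [596.16807899 -72.38217643] tab0 [ 588.59174182 -156.31496316]
```

```bash
python3 - <<'E'
from h import *
q=[onz('top',*p,22)[:2] for p in((329.5,184),(388,178.5),(391.5,219.5),(331.5,223))]
print(*[x.round(1) for x in q],sum(q)/4)
pose=(np.array([541.4,-120.7,380.3]),manip.state()['orientation'])
q=[onz('wrist',*p,22,pose)[:2] for p in((333,178),(474,162))];print(q); d=q[0]-q[1];print(np.degrees(np.arctan2(d[1],d[0]))-90,np.linalg.norm(d))
n=np.array([-d[1],d[0]])/np.linalg.norm(d);print((q[0]+q[1])/2+80*n)
go(588.4,-156.5,205,-95.2)
E
```

```text
[ 517.7 -216.4] [ 532.2 -435.8] [ 378.2 -437.3] [ 371.5 -216.2] [ 449.88872267 -326.44258659]
[array([ 534.57421811, -210.92801776]), array([ 540.04654349, -426.57126359])]
1.4536688513385485 215.71266957210446
[ 457.33612755 -320.77912754]
t 13.58 p [ 541.3 -120.6  380.2] yaw -95.6 roll -0.42 rows>=0.1 | shift if no roll yet [ 31.2 -50.4 175.2] | after roll [ 31.5 -50.1 175.2] rows>=4.4 tilt 0.0 w 55.1 j6 1.45
```

Request:
{"name": "move_arm", "arguments": {
  "steps": [
    [[15.7,-25,0],-0.4],
    [[15.6,-25,0],0],
    [[0,0,25],0],
    [[0,0,25],0],
    [[0,0,25],0],
    [[0,0,25],0],
    [[0,0,15],0],
    [[0,0,0],0]
  ]
}}

```text
time_s: 14.25
tcp_pos: [586.8, -156.2, 261.7]
orientation: [-0.674, 0.739, 0.002, -0.002]
wrist_force: [-1.0, 0.7, 0.4]
width: 55.4
```

```bash
python3 - <<'E'
from h import *
go(588.4,-156.5,205,-95.2)
cv2.imwrite('pics/w5.png',viewer.capture('wrist'))
E
```

```text
t 14.25 p [ 586.8 -156.2  261.7] yaw -95.2 roll -0.04 rows>=0.0 | shift if no roll yet [ 0.2 -2.  56.7] | after roll [ 0.3 -2.  56.7] rows>=1.4 tilt 0.33 w 55.4 j6 1.4
```

View pics/w5.png

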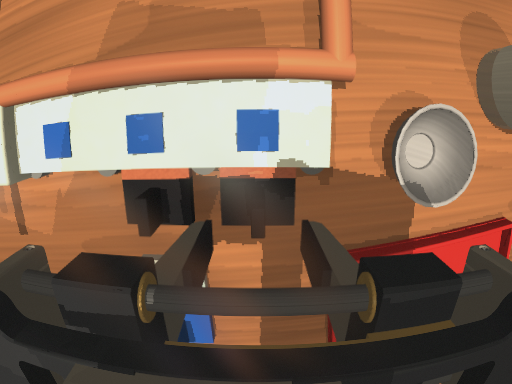

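Request:
{"name": "move_arm", "arguments": {
  "steps": [
    [[0,-1,20],0],
    [[0,0,20],0],
    [[0,0,16.5],0],
    [[0,0,0],0],
    [[0,0,0],0]
  ]
}}

```text
time_s: 14.72
tcp_pos: [589.4, -156.7, 209.5]
orientation: [-0.674, 0.739, -0.0, 0.0]
wrist_force: [0.9, -0.5, -0.7]
width: 55.1
```

Request:
{"name": "move_arm", "arguments": {
  "steps": [
    [[0,0,0],0],
    [[0,0,0],0],
    [[0,0,0],0],
    [[0,0,0],0],
    [[0,0,0],0],
    [[0,0,0],0],
    [[0,0,0],0],
    [[0,0,0],0]
  ],
  "hand": 1,
  "squeeze": 35
}}

```text
time_s: 15.38
tcp_pos: [589.1, -156.6, 208.8]
orientation: [-0.674, 0.739, -0.0, -0.0]
wrist_force: [-0.6, -0.9, 1.8]
width: 9.7
```

Request:
{"name": "move_arm", "arguments": {
  "steps": [
    [[0,5,0],0],
    [[0,10,0],0],
    [[0,10,0],0],
    [[0,10,0],0],
    [[0,10,0],0],
    [[0,10,0],0],
    [[0,10,0],0],
    [[0,10,0],0],
    [[0,0,0],0]
  ]
}}

```text
time_s: 16.13
tcp_pos: [512.3, -149.5, 208.8]
orientation: [-0.674, 0.739, 0.001, -0.0]
wrist_force: [-5.6, -0.2, 9.0]
width: 9.4
```

```bash
python3 - <<'E'
from h import *
cv2.imwrite('pics/w6.png',viewer.capture('wrist'))
# tray pos (0,-50) yaw 2, tab offset -32
go(453-32,-377,270,-88)
E
```

```text
t 16.18 p [ 512.6 -149.5  208.8] yaw -95.3 roll -7.28 rows>=1.0 | shift if no roll yet [235.   70.4 -61.1] | after roll [224.1  99.6 -61.1] rows>=6.1 tilt 0.16 w 9.9 j6 1.38
```

View pics/w6.png

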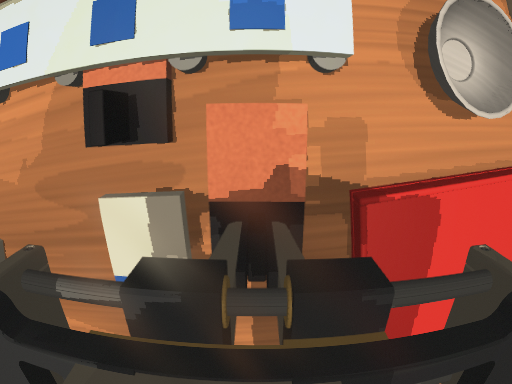

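Request:
{"name": "move_arm", "arguments": {
  "steps": [
    [[0,0,-15],0],
    [[0,0,-15],0],
    [[0,0,-15],-3.7],
    [[0,0,-16],-3.6],
    [[28,12.4,0],0],
    [[28,12.4,0],0],
    [[28,12.4,0],0],
    [[28,12.4,0],0],
    [[28,12.4,0],0],
    [[28,12.4,0],0],
    [[28,12.4,0],0],
    [[28,12.4,0],0],
    [[0,0,0],0],
    [[0,0,0],0]
  ]
}}

```text
time_s: 17.35
tcp_pos: [421.9, -377.7, 269.0]
orientation: [0.719, -0.696, -0.001, 0.0]
wrist_force: [1.2, -0.4, -3.0]
width: 9.3
```

```bash
python3 - <<'E'
from h import *
cv2.imwrite('pics/w7.png',viewer.capture('wrist'))
go(453-32,-377,270,-88)
E
```

```text
t 17.4 p [ 422.3 -376.8  268.9] yaw -88.1 roll -0.07 rows>=0.0 | shift if no roll yet [ 0.2  1.3 -1.1] | after roll [ 0.2  1.3 -1.1] rows>=0.0 tilt 0.14 w 9.7 j6 0.81
```

View pics/w7.png

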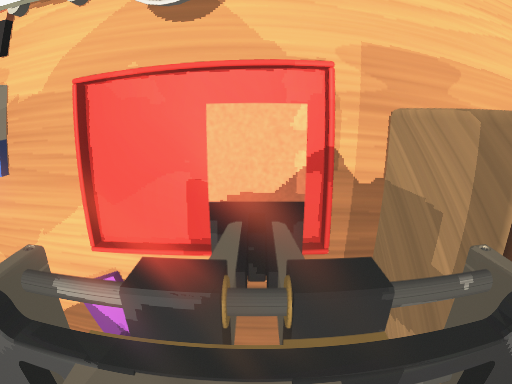

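```bash
python3 - <<'E'
from h import *
q=[onz('wrist',*p,22)[:2] for p in((74,81),(334,63),(329,251),(92,251))]
print(*[x.round(1) for x in q],sum(q)/4)
s=[onz('wrist',*p,73)[:2] for p in((207,103),(307,103),(209,201),(304,201))]
print(*[x.round(1) for x in s])
E
```

```text
[ 529.  -215.7] [ 539.9 -431.7] [ 385.3 -439.8] [ 372.5 -221.2] [ 456.66147624 -327.13547947]
[ 502.  -344.5] [ 503.9 -403.3] [ 442.1 -346.1] [ 444.1 -405.1]
```

Request:
{"name": "move_arm", "arguments": {
  "steps": [
    [[0,0,18],0],
    [[0,0,18],0],
    [[0,0,12],0],
    [[0,0,5.5],0],
    [[0,0,0],0],
    [[0,0,0],0]
  ]
}}

```text
time_s: 17.9
tcp_pos: [423.5, -376.6, 216.2]
orientation: [0.72, -0.694, -0.0, -0.0]
wrist_force: [0.4, -0.2, -2.0]
width: 9.6
```

Request:
{"name": "move_arm", "arguments": {
  "steps": [
    [[0,0,0],0],
    [[0,0,0],0],
    [[0,0,0],0],
    [[0,0,0],0],
    [[0,0,-20],0],
    [[0,0,-30],0],
    [[0,0,-30],0],
    [[0,0,-30],0],
    [[0,0,0],0]
  ],
  "hand": -0.2
}}

```text
time_s: 18.65
tcp_pos: [424.6, -378.4, 332.1]
orientation: [0.719, -0.695, 0.004, -0.0]
wrist_force: [1.0, -1.1, 0.1]
width: 55.1
```

```bash
python3 - <<'E'
from h import *
cv2.imwrite('pics/w8.png',viewer.capture('wrist'))
go(490,-70,380,-90)
E
```

```text
t 18.7 p [ 424.  -377.9  329.6] yaw -88.0 roll 2.01 rows>=0.3 | shift if no roll yet [-305.1  -77.   -51.4] | after roll [-307.6  -66.2  -51.4] rows>=7.6 tilt 0.38 w 54.9 j6 0.81
```

View pics/w8.png

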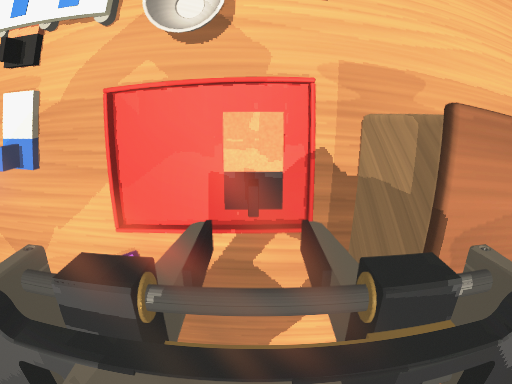

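```bash
python3 - <<'E'
from h import *
go(425,-68,330,-90)
E
```

```text
t 18.7 p [ 424.  -377.9  329.6] yaw -88.0 roll 2.01 rows>=0.3 | shift if no roll yet [-309.6  -11.9   -1.7] | after roll [-309.9   -1.    -1.7] rows>=7.4 tilt 0.38 w 54.9 j6 0.81
```

Request:
{"name": "move_arm", "arguments": {
  "steps": [
    [[-38.7,-0.5,0],2],
    [[-38.7,0,0],0],
    [[-38.7,0,0],0],
    [[-38.7,0,0],0],
    [[-38.7,0,0],0],
    [[-38.7,0,0],0],
    [[-38.7,0,0],0],
    [[-38.7,0,0],0],
    [[0,0,0],0],
    [[0,0,0],0]
  ]
}}

```text
time_s: 19.53
tcp_pos: [421.8, -65.7, 325.5]
orientation: [0.709, -0.705, -0.0, 0.0]
wrist_force: [-1.1, -0.5, 1.0]
width: 55.3
```

```bash
python3 - <<'E'
from h import *
go(425,-68,330,-90)
im=viewer.capture('wrist')
cv2.imwrite('pics/w9.png',im)
for r in viewer.pinpoint('wrist','new0')[:6]:
        u,v=r['position'][0]*512,r['position'][1]*384
        print(round(r['confidence'],2),(round(u,1),round(v,1)),onz('wrist',u,v,0)[:2].round(1))
for r in viewer.trace('wrist','new0')[:6]:
    m=r['mask'].astype(np.uint8);print(round(r['confidence'],2),m.sum(),cv2.minAreaRect(cv2.findNonZero(m)))
E
```

```text
t 19.53 p [421.8 -65.7 325.5] yaw -89.7 roll 0.27 rows>=0.0 | shift if no roll yet [ 2.3 -3.2 -4.5] | after roll [ 2.3 -3.2 -4.5] rows>=0.1 tilt 0.07 w 55.3 j6 1.41
0.76 (86.6, 140.5) [476.5 128. ]
0.76 (66.9, 254.8) [328.  187.4]
0.69 (261.1, 116.3) [494.8 -72.2]
0.96 4201 ((80.11698150634766, 146.20944213867188), (48.4678840637207, 94.60144805908203), 10.61965560913086)
0.76 452 ((6.0, 157.5), (65.0, 12.0), 90.0)
0.74 1749 ((60.716217041015625, 244.29727172851562), (55.402462005615234, 42.41494369506836), 80.53767395019531)
0.68 6158 ((261.3208312988281, 118.68805694580078), (62.062225341796875, 102.7053451538086), 3.814074993133545)
0.58 242 ((7.0, 247.5), (27.0, 14.0), 90.0)
```

View pics/w9.png

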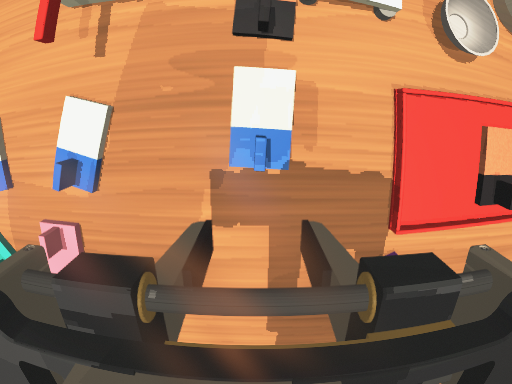

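```bash
cat >> h.py <<'E'
def fit(corners,pose=None,z=12,cam='wrist'):
    """corners: noseL,noseR,backR,backL pixels of slab top; returns x,y,yaw,rms"""
    q=np.array([onz(cam,*p,z,pose)[:2] for p in corners])
    m=np.array([[50,30],[50,-30],[-50,-30],[-50,30]],float)
    c=q.mean(0);H=m.T@(q-c);th=np.arctan2(H[0,1]-H[1,0],H[0,0]+H[1,1])
    Rm=np.array([[np.cos(th),-np.sin(th)],[np.sin(th),np.cos(th)]])
    res=q-c-m@Rm.T
    tab=c+Rm@[-32,0]
    print('origin',c.round(1),'yaw',np.degrees(th).round(2),'tab',tab.round(1),'res',res.round(1).tolist())
    return c,np.degrees(th),tab
E
python3 - <<'E'
from h import *
c,th,tab=fit([(233,66),(296,69),(290,170),(229,167)])
print(onz('wrist',260.5,142,46))
go(*tab,207,th-90)
E
```

```text
origin [493.5 -73.6] yaw -2.73 tab [461.5 -72. ] res [[0.5, 0.7], [0.8, -0.8], [-0.8, -0.7], [-0.5, 0.8]]
[472.33325984 -71.59180921  46.        ]
t 19.68 p [422.2 -68.3 325.8] yaw -90.0 roll 2.71 rows>=0.4 | shift if no roll yet [  3.7 -39.3 118.8] | after roll [  1.9 -39.5 118.8] rows>=3.0 tilt 0.03 w 55.3 j6 1.41
```

Request:
{"name": "move_arm", "arguments": {
  "steps": [
    [[2,-39.5,0],2.7],
    [[0,0,22],0],
    [[0,0,22],0],
    [[0,0,22],0],
    [[0,0,22],0],
    [[0,0,22],0],
    [[0,0,8],0],
    [[0,0,0],0],
    [[0,0,0],0]
  ]
}}

```text
time_s: 20.43
tcp_pos: [461.8, -70.4, 208.2]
orientation: [-0.69, 0.724, 0.0, -0.0]
wrist_force: [1.0, 0.6, 1.0]
width: 55.0
```

```bash
python3 - <<'E'
from h import *
cv2.imwrite('pics/w10.png',viewer.capture('wrist'))
go(461.5,-72,207,-92.7)
E
```

```text
t 20.48 p [462.1 -70.2 208.8] yaw -92.7 roll -0.04 rows>=0.0 | shift if no roll yet [1.9 0.5 1.8] | after roll [1.9 0.5 1.8] rows>=0.1 tilt 0.04 w 55.1 j6 1.46
```

View pics/w10.png

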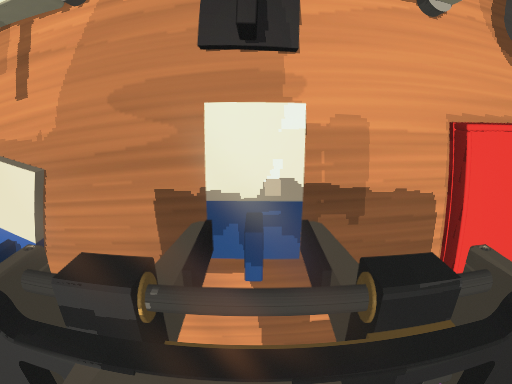

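Request:
{"name": "move_arm", "arguments": {
  "steps": [
    [[0.5,0,0],0],
    [[0,0,0],0],
    [[0,0,0],0],
    [[0,0,0],0],
    [[0,0,0],0],
    [[0,0,0],0],
    [[0,0,0],0],
    [[0,0,0],0],
    [[0,0,-30],0],
    [[0,0,-30],0],
    [[0,0,0],0]
  ],
  "hand": 1,
  "squeeze": 45
}}

```text
time_s: 21.4
tcp_pos: [463.2, -70.2, 271.9]
orientation: [-0.69, 0.723, -0.002, 0.002]
wrist_force: [1.2, 0.5, -2.4]
width: 9.9
```

```bash
python3 - <<'E'
from h import *
# bays
y=np.radians(-5.2);ex=np.array([np.cos(y),np.sin(y)])
for n,b in dict(b0=(620.3,-159.6),b1=(628.1,-75.3),b2=(635.9,9.0)).items():
    b=np.array(b);print(n,'home',(b-32*ex).round(1),'pre',(b-(32+70)*ex).round(1))
go(*(np.array((620.3,-159.6))-102*ex),269,-95.2)
im=viewer.capture('wrist');cv2.imwrite('pics/w11.png',im)
E
```

```text
b0 home [ 588.4 -156.7] pre [ 518.7 -150.4]
b1 home [596.2 -72.4] pre [526.5 -66.1]
b2 home [604.   11.9] pre [534.3  18.2]
t 21.4 p [463.2 -70.2 271.9] yaw -92.7 roll 2.53 rows>=0.4 | shift if no roll yet [ 77.5 -59.2   3.3] | after roll [ 74.8 -62.5   3.3] rows>=2.3 tilt 0.32 w 9.9 j6 1.46
```

View pics/w11.png

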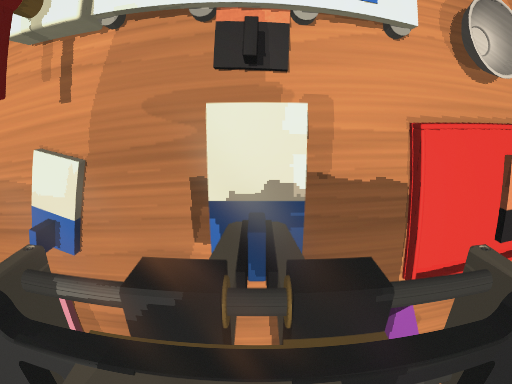

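Request:
{"name": "move_arm", "arguments": {
  "steps": [
    [[25,-20.8,0],2.5],
    [[25,-20.8,0],0],
    [[25,-20.8,0],0],
    [[0,0,20],0],
    [[0,0,20],0],
    [[0,0,20],0],
    [[0,0,0],0],
    [[0,0,0],0]
  ]
}}

```text
time_s: 22.12
tcp_pos: [517.4, -149.3, 206.1]
orientation: [-0.674, 0.738, 0.001, -0.001]
wrist_force: [-0.3, -0.1, -2.4]
width: 9.7
```

```bash
python3 - <<'E'
from h import *
go(518.7,-150.4,209.5,-95.2)
im=viewer.capture('wrist');cv2.imwrite('pics/w12.png',im)
E
```

```text
t 22.12 p [ 517.4 -149.3  206.1] yaw -95.2 roll 0.01 rows>=0.0 | shift if no roll yet [ 1.  -1.4 -3.4] | after roll [ 1.  -1.4 -3.4] rows>=0.1 tilt 0.2 w 9.7 j6 1.38
```

View pics/w12.png

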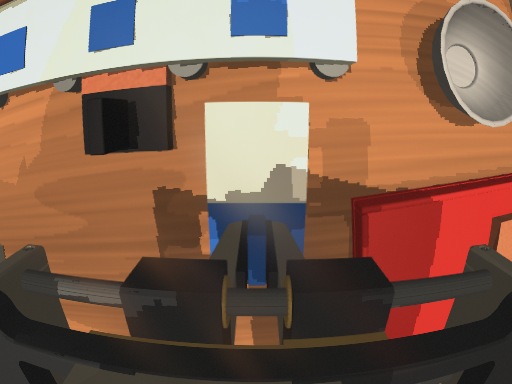

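Request:
{"name": "move_arm", "arguments": {
  "steps": [
    [[0.7,-6,0],0],
    [[0,-10,0],0],
    [[0,-10,0],0],
    [[0,-10,0],0],
    [[0,-10,0],0],
    [[0,0,0],0]
  ]
}}

```text
time_s: 22.67
tcp_pos: [555.1, -153.1, 204.3]
orientation: [-0.675, 0.738, 0.012, -0.01]
wrist_force: [-42.2, -2.5, 10.7]
width: 9.5
```

```bash
python3 - <<'E'
from h import *
go(588.4,-156.7,208.5,-95.2)
im=viewer.capture('wrist');cv2.imwrite('pics/w13.png',im);print(manip.state()['wrist_force'])
go(588.4,-156.7,208.5,-95.2)
E
```

```text
t 22.67 p [ 555.1 -153.1  204.3] yaw -95.1 roll 0.09 rows>=0.0 | shift if no roll yet [  0.6 -33.4  -5.2] | after roll [  0.5 -33.4  -5.2] rows>=0.8 tilt 1.81 w 9.5 j6 1.39
[-41.70152917  -2.40327693   9.61537612]
t 22.72 p [ 554.9 -153.1  204.3] yaw -95.1 roll 0.09 rows>=0.0 | shift if no roll yet [  0.6 -33.6  -5.2] | after roll [  0.5 -33.6  -5.2] rows>=0.8 tilt 1.75 w 9.8 j6 1.39
```

View pics/w13.png

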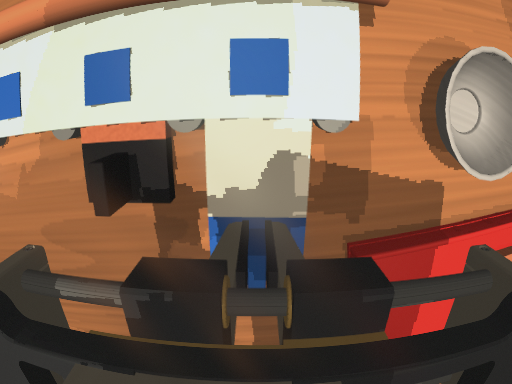

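Request:
{"name": "move_arm", "arguments": {
  "steps": [
    [[0,6,0],0],
    [[0,5,-1.5],0],
    [[0,0,0],0],
    [[0,0,0],0]
  ]
}}

```text
time_s: 23.05
tcp_pos: [550.4, -152.8, 208.3]
orientation: [-0.675, 0.738, 0.004, -0.003]
wrist_force: [-12.1, -1.1, -3.1]
width: 9.6
```

```bash
python3 - <<'E'
from h import *
go(588.4,-156.7,208.5,-95.2)
im=viewer.capture('wrist');cv2.imwrite('pics/w14.png',im);print(manip.state()['wrist_force'])
cv2.imwrite('pics/w14c.png',cv2.resize(im[80:240,150:390],(800,533),interpolation=cv2.INTER_CUBIC))
go(588.4,-156.7,208.5,-95.2)
E
```

```text
t 23.05 p [ 550.4 -152.8  208.3] yaw -95.1 roll 0.05 rows>=0.0 | shift if no roll yet [  0.5 -38.2  -0.6] | after roll [  0.4 -38.2  -0.6] rows>=0.9 tilt 0.54 w 9.6 j6 1.39
[-13.04226458  -0.61565466  -2.37224622]
t 23.1 p [ 550.5 -152.8  208.3] yaw -95.1 roll 0.06 rows>=0.0 | shift if no roll yet [  0.5 -38.1  -0.5] | after roll [  0.4 -38.1  -0.5] rows>=0.9 tilt 0.55 w 9.7 j6 1.39
```

View pics/w14c.png

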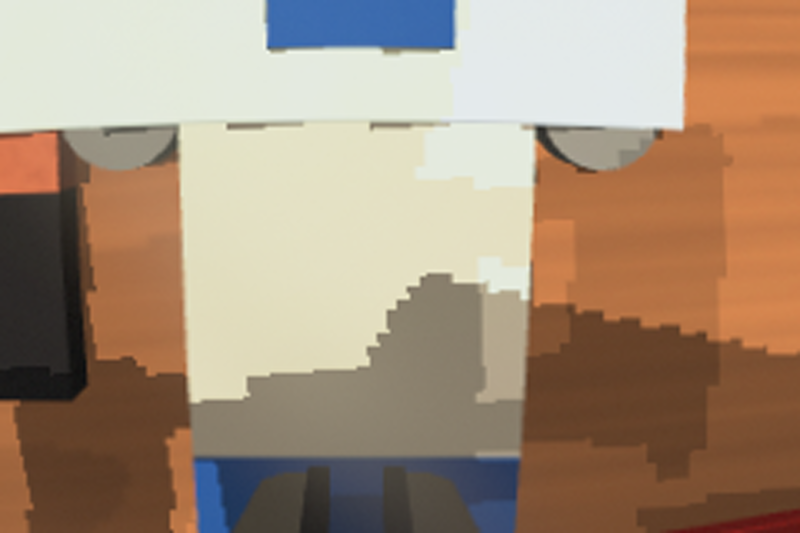

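Request:
{"name": "move_arm", "arguments": {
  "steps": [
    [[0,3,0],0],
    [[0,3,0],0],
    [[0,0,0],0],
    [[0,0,0],0]
  ]
}}

```text
time_s: 23.43
tcp_pos: [547.8, -152.8, 210.1]
orientation: [-0.674, 0.738, -0.001, 0.0]
wrist_force: [0.4, 0.2, -3.1]
width: 9.7
```

Request:
{"name": "move_arm", "arguments": {
  "steps": [
    [[0,0,0],0],
    [[0,0,0],0],
    [[0,0,0],0],
    [[0,0,0],0]
  ],
  "hand": -0.2
}}

```text
time_s: 23.77
tcp_pos: [547.4, -152.8, 210.0]
orientation: [-0.674, 0.738, -0.0, 0.0]
wrist_force: [-1.0, -0.7, -0.6]
width: 34.3
```

```bash
python3 - <<'E'
from h import *
im=viewer.capture('wrist');cv2.imwrite('pics/w15.png',im);print(manip.state()['wrist_force'])
go(588.4,-156.7,208.5,-95.2)
E
```

```text
[ 0.47750268  0.33431847 -0.34230996]
t 23.82 p [ 547.3 -152.8  209.9] yaw -95.2 roll 0.02 rows>=0.0 | shift if no roll yet [  0.2 -41.3   1.4] | after roll [  0.2 -41.3   1.4] rows>=1.0 tilt 0.04 w 37.9 j6 1.39
```

View pics/w15.png

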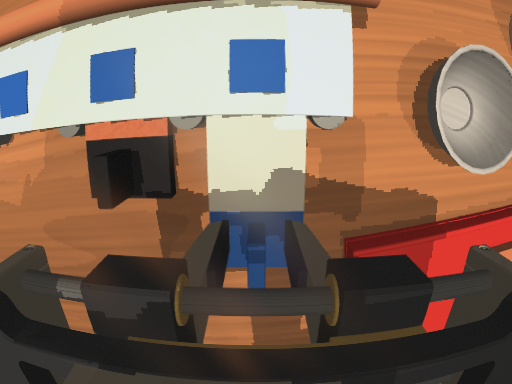

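Request:
{"name": "move_arm", "arguments": {
  "steps": [
    [[0,6,2],0],
    [[0,0,0],0],
    [[0,0,0],0],
    [[0,0,0],0],
    [[0,0,0],0],
    [[0,0,0],0],
    [[0,0,0],0]
  ],
  "hand": 1,
  "squeeze": 25
}}

```text
time_s: 24.4
tcp_pos: [541.1, -152.2, 207.7]
orientation: [-0.674, 0.738, -0.0, 0.0]
wrist_force: [-0.1, 0.0, 1.0]
width: 9.7
```

```bash
python3 - <<'E'
from h import *
im=viewer.capture('wrist');cv2.imwrite('pics/w16.png',im);print(manip.state()['wrist_force'])
go(588.4,-156.7,208.5,-95.2)
E
```

```text
[0.20283148 0.54654525 0.06579025]
t 24.45 p [ 541.1 -152.2  207.7] yaw -95.2 roll 0.03 rows>=0.0 | shift if no roll yet [  0.2 -47.5  -0.8] | after roll [  0.2 -47.5  -0.8] rows>=1.1 tilt 0.0 w 10.0 j6 1.38
```

View pics/w16.png

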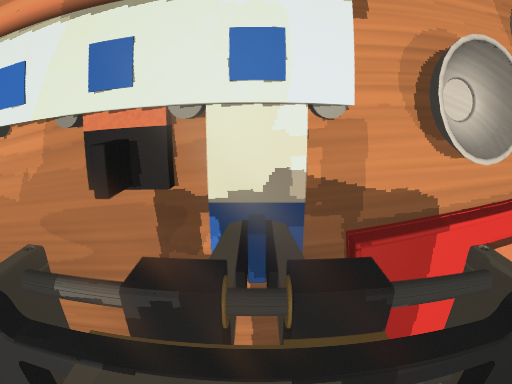

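Now push in small steps.

Request:
{"name": "move_arm", "arguments": {
  "steps": [
    [[0,-5,0],0],
    [[0,-5,0],0],
    [[0,-5,0],0],
    [[0,-5,0],0],
    [[0,0,0],0]
  ]
}}

```text
time_s: 24.87
tcp_pos: [562.1, -154.1, 207.7]
orientation: [-0.674, 0.738, -0.001, 0.0]
wrist_force: [2.8, 0.4, 2.7]
width: 9.8
```

Passing freely. Continue to the stop.

Request:
{"name": "move_arm", "arguments": {
  "steps": [
    [[0,-5,0],0],
    [[0,-5,0],0],
    [[0,-5,0],0],
    [[0,-5,0],0],
    [[0,-4,0],0],
    [[0,0,0],0]
  ]
}}

```text
time_s: 25.37
tcp_pos: [585.9, -156.3, 207.7]
orientation: [-0.674, 0.738, -0.001, 0.0]
wrist_force: [1.0, 0.2, 3.6]
width: 10.0
```

Request:
{"name": "move_arm", "arguments": {
  "steps": [
    [[0,-3,0],0],
    [[0,-2,0],0],
    [[0,-1,0],0],
    [[0,0,0],0]
  ]
}}

```text
time_s: 25.7
tcp_pos: [590.8, -156.7, 207.7]
orientation: [-0.674, 0.738, 0.0, -0.0]
wrist_force: [-3.8, 1.0, 5.3]
width: 9.8
```

Request:
{"name": "move_arm", "arguments": {
  "steps": [
    [[0,-1.5,0],0],
    [[0,-1.5,0],0],
    [[0,0,0],0]
  ]
}}

```text
time_s: 25.95
tcp_pos: [592.1, -156.8, 207.6]
orientation: [-0.675, 0.738, 0.002, -0.002]
wrist_force: [-12.9, 0.4, 13.8]
width: 9.5
```

Request:
{"name": "move_arm", "arguments": {
  "steps": [
    [[0,0,0],0],
    [[0,0,0],0],
    [[0,0,0],0],
    [[0,0,0],0],
    [[0,0,-20],0],
    [[0,0,-35],0],
    [[0,10,0],0],
    [[-28,0,0],0],
    [[-28,0,0],0],
    [[-28,0,0],0],
    [[0,0,0],0],
    [[0,0,0],0]
  ],
  "hand": -0.2
}}

```text
time_s: 26.95
tcp_pos: [591.6, -71.3, 262.6]
orientation: [-0.675, 0.737, -0.0, 0.0]
wrist_force: [0.2, -1.2, 0.0]
width: 55.3
```

```bash
python3 - <<'E'
from h import *
im=viewer.capture('wrist');cv2.imwrite('pics/w17.png',im)
go(596.2,-72.4,208.5,-95.2)
E
```

```text
t 27.0 p [591.6 -72.2 262.6] yaw -95.1 roll 0.11 rows>=0.0 | shift if no roll yet [-0.3 -4.6 54.1] | after roll [-0.3 -4.6 54.1] rows>=1.3 tilt 0.03 w 55.2 j6 1.54
```

View pics/w17.png

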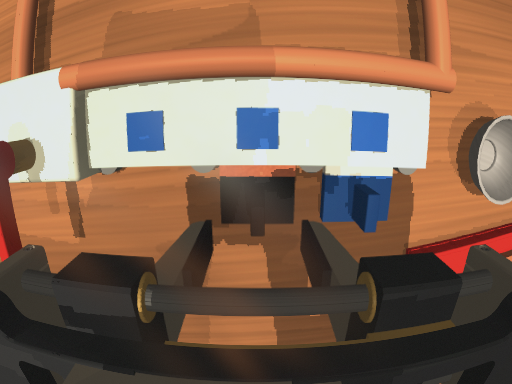

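Request:
{"name": "move_arm", "arguments": {
  "steps": [
    [[0,-4.5,0],0],
    [[0,0,20],0],
    [[0,0,20],0],
    [[0,0,14],0],
    [[0,0,0],0],
    [[0,0,0],0]
  ]
}}

```text
time_s: 27.5
tcp_pos: [595.9, -73.8, 208.1]
orientation: [-0.674, 0.739, 0.001, -0.001]
wrist_force: [-0.1, -0.2, 0.4]
width: 54.7
```

Request:
{"name": "move_arm", "arguments": {
  "steps": [
    [[0,0,0],0],
    [[0,0,0],0],
    [[0,0,0],0],
    [[0,0,0],0],
    [[0,0,0],0],
    [[0,0,0],0],
    [[0,0,0],0],
    [[0,0,0],0]
  ],
  "hand": 1,
  "squeeze": 35
}}

```text
time_s: 28.17
tcp_pos: [596.0, -72.7, 208.9]
orientation: [-0.675, 0.738, -0.0, 0.0]
wrist_force: [-1.0, 0.7, 1.9]
width: 9.9
```

Request:
{"name": "move_arm", "arguments": {
  "steps": [
    [[0,5,0],0],
    [[0,10,0],0],
    [[0,10,0],0],
    [[0,10,0],0],
    [[0,10,0],0],
    [[0,10,0],0],
    [[0,10,0],0],
    [[0,10,0],0],
    [[0,5,0],0],
    [[0,0,-20],0],
    [[0,0,-20],0],
    [[0,0,-20],0],
    [[0,0,0],0]
  ]
}}

```text
time_s: 29.25
tcp_pos: [516.4, -65.7, 271.1]
orientation: [-0.674, 0.738, -0.001, 0.001]
wrist_force: [1.3, -0.1, -0.6]
width: 9.9
```

```bash
python3 - <<'E'
from h import *
im=viewer.capture('wrist');cv2.imwrite('pics/w18.png',im)
go(456-32,-276,270,-88)
E
```

```text
t 29.3 p [516.  -65.6 269.6] yaw -95.2 roll -7.18 rows>=1.0 | shift if no roll yet [217.8  72.7  -0.5] | after roll [207.1  99.3  -0.5] rows>=5.5 tilt 0.08 w 9.9 j6 1.53
```

View pics/w18.png

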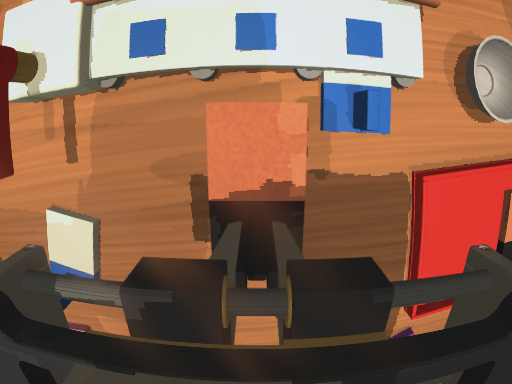

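Request:
{"name": "move_arm", "arguments": {
  "steps": [
    [[0,0,0],-7.1],
    [[29.6,14.2,0],0],
    [[29.6,14.2,0],0],
    [[29.6,14.2,0],0],
    [[29.6,14.2,0],0],
    [[29.6,14.2,0],0],
    [[29.6,14.2,0],0],
    [[29.6,14.2,0],0],
    [[0,0,0],0],
    [[0,0,0],0]
  ]
}}

```text
time_s: 30.13
tcp_pos: [422.4, -276.8, 267.2]
orientation: [0.718, -0.696, -0.001, 0.0]
wrist_force: [-0.4, -0.0, -1.3]
width: 9.8
```

```bash
python3 - <<'E'
from h import *
im=viewer.capture('wrist');cv2.imwrite('pics/w19.png',im)
go(456-32,-276,215,-88)
E
```

```text
t 30.18 p [ 422.9 -275.9  267.3] yaw -88.2 roll -0.19 rows>=0.0 | shift if no roll yet [ 0.2 -1.2 52.3] | after roll [ 0.2 -1.2 52.3] rows>=1.3 tilt 0.16 w 9.7 j6 0.96
```

View pics/w19.png

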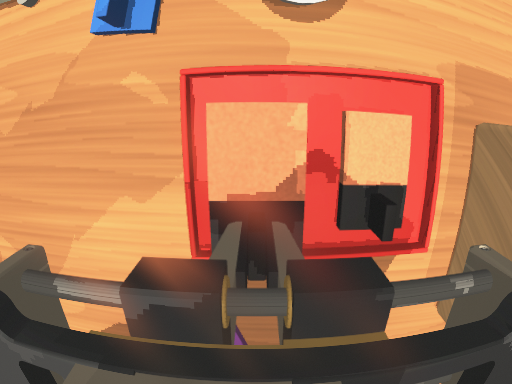

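Request:
{"name": "move_arm", "arguments": {
  "steps": [
    [[0,-1,18],0],
    [[0,0,18],0],
    [[0,0,12],0],
    [[0,0,4.5],0],
    [[0,0,0],0],
    [[0,0,0],0]
  ]
}}

```text
time_s: 30.68
tcp_pos: [425.1, -275.1, 215.9]
orientation: [0.719, -0.695, -0.001, 0.0]
wrist_force: [0.2, -0.1, -0.6]
width: 9.8
```

Request:
{"name": "move_arm", "arguments": {
  "steps": [
    [[0,0,0],0],
    [[0,0,0],0],
    [[0,0,0],0],
    [[0,0,0],0],
    [[0,0,-20],0],
    [[0,0,-30],0],
    [[0,0,-30],0],
    [[0,0,-30],0],
    [[0,0,0],0]
  ],
  "hand": -0.2
}}

```text
time_s: 31.43
tcp_pos: [426.4, -277.1, 331.6]
orientation: [0.719, -0.695, 0.004, -0.001]
wrist_force: [0.7, -1.3, -0.2]
width: 55.0
```

```bash
python3 - <<'E'
from h import *
im=viewer.capture('wrist');cv2.imwrite('pics/w20.png',im)
viewer.capture('top')
for r in viewer.pinpoint('top','new0')[:6]:
        u,v=r['position'][0]*512,r['position'][1]*384
        print(round(r['confidence'],2),(round(u,1),round(v,1)),onz('top',u,v,0)[:2].round(1))
go(410,125,330,-95)
E
```

```text
0.97 (180.0, 240.4) [324.5 347.4]
0.84 (190.6, 205.8) [453.4 307.9]
0.77 (246.6, 197.7) [478.3  95.9]
0.76 (221.8, 240.0) [321.6 191.5]
0.67 (313.8, 159.4) [ 619.1 -164.5]
t 31.58 p [ 424.7 -275.9  326.2] yaw -88.1 roll 6.92 rows>=1.0 | shift if no roll yet [-401.2    1.3   -3.9] | after roll [-398.1   49.6   -3.9] rows>=9.6 tilt 0.04 w 55.1 j6 0.96
```

View pics/w20.png

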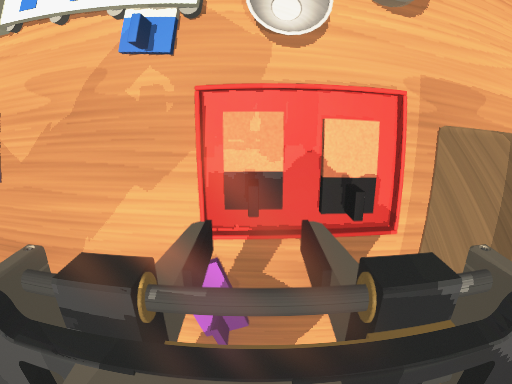

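Request:
{"name": "move_arm", "arguments": {
  "steps": [
    [[-38,0,0],0],
    [[-38,0,0],0],
    [[-38,0,0],0],
    [[-38,0,0],0],
    [[-38,0,0],0],
    [[-38,0,0],0],
    [[-38,0,0],0],
    [[-38,0,0],0],
    [[-38,0,0],0],
    [[-38,0,0],0],
    [[0,0,0],0],
    [[0,0,0],0]
  ]
}}

```text
time_s: 32.58
tcp_pos: [411.4, 105.3, 324.9]
orientation: [0.72, -0.694, -0.001, 0.001]
wrist_force: [-0.1, -0.1, 0.1]
width: 55.4
```

```bash
python3 - <<'E'
from h import *
im=viewer.capture('wrist');cv2.imwrite('pics/w21.png',im)
go(410,125,330,-95)
E
```

```text
t 32.63 p [411.5 104.1 325. ] yaw -87.9 roll 7.07 rows>=1.0 | shift if no roll yet [-20.9   0.8  -5. ] | after roll [-20.7   3.3  -5. ] rows>=0.5 tilt 0.15 w 55.2 j6 1.78
```

View pics/w21.png

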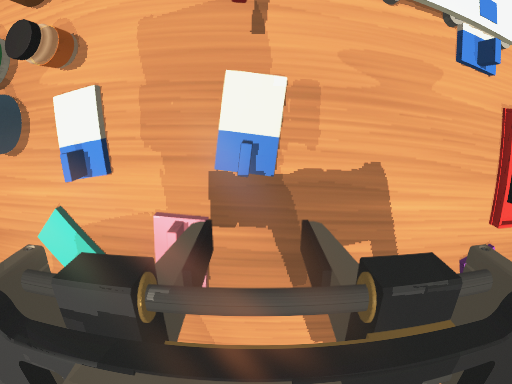

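```bash
python3 - <<'E'
from h import *
c,th,tab=fit([(226,70),(287,77),(275,176),(216,168)])
go(*tab,208.5,th-90)
E
```

```text
origin [477. 112.] yaw -4.63 tab [445.1 114.6] res [[-0.5, 0.1], [-0.6, 0.4], [-0.2, -0.2], [1.2, -0.4]]
t 32.63 p [411.5 104.1 325. ] yaw -87.9 roll 6.7 rows>=0.9 | shift if no roll yet [ -9.3 -34.3 116.4] | after roll [-13.2 -33.  116.4] rows>=2.9 tilt 0.15 w 55.2 j6 1.78
```

Request:
{"name": "move_arm", "arguments": {
  "steps": [
    [[0,0,0],6.7],
    [[-13,-33,0],0],
    [[0,0,22],0],
    [[0,0,22],0],
    [[0,0,22],0],
    [[0,0,22],0],
    [[0,0,18],0],
    [[0,0,10],0],
    [[0,0,0],0],
    [[0,0,0],0],
    [[0,0,0],0]
  ]
}}

```text
time_s: 33.55
tcp_pos: [446.5, 113.5, 210.8]
orientation: [-0.677, 0.736, -0.0, 0.0]
wrist_force: [-0.7, -1.0, 0.6]
width: 55.0
```

```bash
python3 - <<'E'
from h import *
im=viewer.capture('wrist');cv2.imwrite('pics/w22.png',im)
go(445.1,114.6,208.5,-94.6)
E
```

```text
t 33.6 p [446.6 113.7 211.1] yaw -94.8 roll -0.21 rows>=0.0 | shift if no roll yet [-0.8  1.6  2.6] | after roll [-0.8  1.6  2.6] rows>=0.1 tilt 0.08 w 55.4 j6 1.9
```

View pics/w22.png

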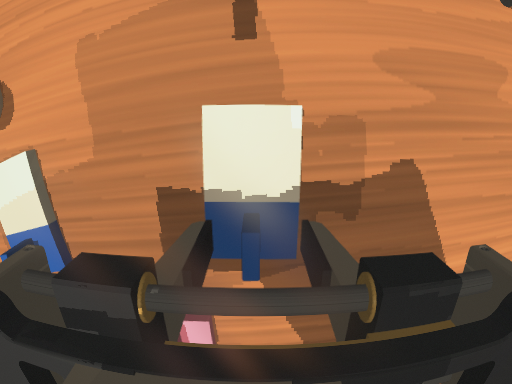

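Request:
{"name": "move_arm", "arguments": {
  "steps": [
    [[-2,0,2.5],0],
    [[0,0,0],0],
    [[0,0,0],0]
  ]
}}

```text
time_s: 33.85
tcp_pos: [446.4, 116.2, 208.1]
orientation: [-0.677, 0.736, -0.0, 0.0]
wrist_force: [-0.3, -0.3, -0.2]
width: 54.7
```

Request:
{"name": "move_arm", "arguments": {
  "steps": [
    [[0,0,0],0],
    [[0,0,0],0],
    [[0,0,0],0],
    [[0,0,0],0],
    [[0,0,0],0],
    [[0,0,0],0],
    [[0,0,0],0],
    [[0,0,0],0],
    [[0,0,-12],0],
    [[0,0,-12],0],
    [[0,0,-12],0],
    [[0,0,0],0],
    [[0,0,0],0]
  ],
  "hand": 1,
  "squeeze": 30
}}

```text
time_s: 34.93
tcp_pos: [446.3, 116.0, 243.8]
orientation: [-0.677, 0.736, -0.0, 0.0]
wrist_force: [0.2, -0.0, -3.0]
width: 9.8
```

```bash
python3 - <<'E'
from h import *
im=viewer.capture('wrist');cv2.imwrite('pics/w23.png',im)
print('b1');go(526.5,-66.1,245,-95.2)
print('b2');go(534.3,18.2,245,-95.2)
E
```

```text
b1
t 34.98 p [446.  115.9 243.3] yaw -94.8 roll 0.42 rows>=0.1 | shift if no roll yet [174.7 -95.3  -1.7] | after roll [174.  -96.6  -1.7] rows>=4.8 tilt 0.01 w 9.8 j6 1.91
b2
t 34.98 p [446.  115.9 243.3] yaw -94.8 roll 0.42 rows>=0.1 | shift if no roll yet [ 90.  -96.1  -1.7] | after roll [ 89.3 -96.7  -1.7] rows>=3.2 tilt 0.01 w 9.8 j6 1.91
```

View pics/w23.png

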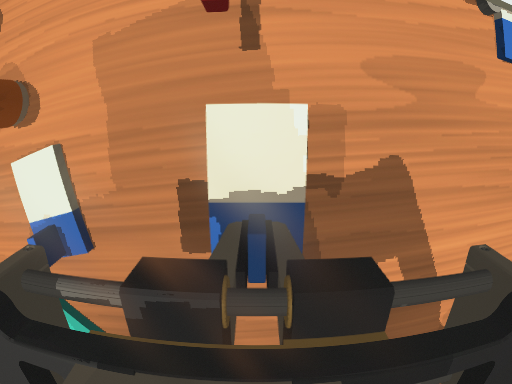

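Request:
{"name": "move_arm", "arguments": {
  "steps": [
    [[29,-16.1,0],0.4],
    [[29,-16.1,0],0],
    [[29,-16.1,0],0],
    [[29,-16.1,0],0],
    [[29,-16.1,0],0],
    [[29,-16.1,0],0],
    [[0,0,12],0],
    [[0,0,12],0],
    [[0,0,8],0],
    [[0,0,0],0],
    [[0,0,0],0]
  ]
}}

```text
time_s: 35.9
tcp_pos: [526.1, -65.0, 210.5]
orientation: [-0.675, 0.738, 0.001, -0.001]
wrist_force: [0.6, -0.3, -2.1]
width: 9.9
```

```bash
python3 - <<'E'
from h import *
im=viewer.capture('wrist');cv2.imwrite('pics/w24.png',im);print(manip.state()['wrist_force'])
go(526.5,-66.1,210,-95.2)
E
```

```text
[ 0.20752892 -0.62472567 -2.17245115]
t 35.95 p [526.5 -65.1 211.2] yaw -95.1 roll 0.09 rows>=0.0 | shift if no roll yet [ 1.  -0.1  1.2] | after roll [ 1.  -0.1  1.2] rows>=0.0 tilt 0.09 w 9.6 j6 1.53
```

View pics/w24.png

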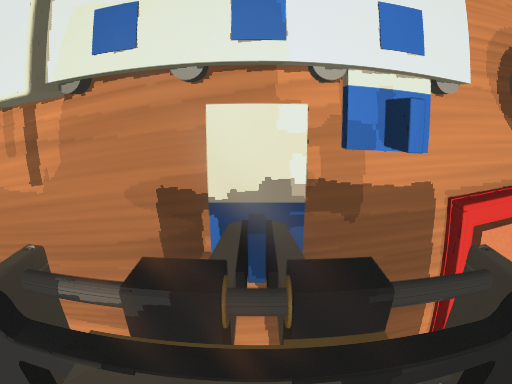

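Request:
{"name": "move_arm", "arguments": {
  "steps": [
    [[0.6,0,2.2],0],
    [[0,-6,0],0],
    [[0,-6,0],0],
    [[0,-6,0],0],
    [[0,-6,0],0],
    [[0,-5,0],0],
    [[0,0,0],0]
  ]
}}

```text
time_s: 36.53
tcp_pos: [557.2, -69.3, 209.7]
orientation: [-0.674, 0.738, -0.001, 0.001]
wrist_force: [-0.2, 0.2, -2.2]
width: 10.2
```

Request:
{"name": "move_arm", "arguments": {
  "steps": [
    [[0,-5,0],0],
    [[0,-5,0],0],
    [[0,-4,0],0],
    [[0,-4,0],0],
    [[0,0,0],0]
  ]
}}

```text
time_s: 36.95
tcp_pos: [574.6, -70.9, 209.6]
orientation: [-0.674, 0.738, -0.0, 0.0]
wrist_force: [-0.6, -1.1, -1.7]
width: 10.0
```

Request:
{"name": "move_arm", "arguments": {
  "steps": [
    [[0,-5,0],0],
    [[0,-5,0],0],
    [[0,-4,0],0],
    [[0,-4,0],0],
    [[0,0,0],0]
  ]
}}

```text
time_s: 37.37
tcp_pos: [592.6, -72.5, 209.6]
orientation: [-0.674, 0.738, -0.0, 0.0]
wrist_force: [0.3, -0.1, -3.5]
width: 9.7
```

Request:
{"name": "move_arm", "arguments": {
  "steps": [
    [[0,-2,0],0],
    [[0,-1.5,0],0],
    [[0,-1.5,0],0],
    [[0,-1,0],0],
    [[0,0,0],0]
  ]
}}

```text
time_s: 37.78
tcp_pos: [597.8, -73.0, 209.5]
orientation: [-0.674, 0.738, -0.0, 0.0]
wrist_force: [-0.2, -0.4, -3.3]
width: 9.9
```

Request:
{"name": "move_arm", "arguments": {
  "steps": [
    [[0,-1.5,0],0],
    [[0,-1.5,0],0],
    [[0,-1.5,0],0],
    [[0,0,0],0]
  ]
}}

```text
time_s: 38.12
tcp_pos: [599.8, -73.2, 208.7]
orientation: [-0.674, 0.738, 0.003, -0.002]
wrist_force: [-10.2, 0.6, 2.1]
width: 10.0
```

At the stop. Release, rise, move towards the last new cartridge.

Request:
{"name": "move_arm", "arguments": {
  "steps": [
    [[0,0,0],0],
    [[0,0,0],0],
    [[0,0,0],0],
    [[0,0,0],0],
    [[0,0,-20],0],
    [[0,0,-35],0],
    [[0,10,0],0],
    [[0,0,0],0],
    [[0,0,0],0]
  ],
  "hand": -0.2
}}

```text
time_s: 38.87
tcp_pos: [591.9, -72.4, 264.5]
orientation: [-0.674, 0.738, -0.0, 0.0]
wrist_force: [0.9, -0.2, -0.9]
width: 55.3
```

```bash
python3 - <<'E'
from h import *
im=viewer.capture('wrist');cv2.imwrite('pics/w25.png',im)
im=viewer.capture('top');cv2.imwrite('pics/top25.png',im)
for r in viewer.pinpoint('top','new0')[:6]:
        u,v=r['position'][0]*512,r['position'][1]*384
        print(round(r['confidence'],2),(round(u,1),round(v,1)),onz('top',u,v,0)[:2].round(1))
go(390,295,330,-75)
E
```

```text
0.87 (181.2, 242.0) [318.4 343. ]
0.7 (333.0, 249.8) [ 274.3 -219.5]
0.66 (193.4, 206.0) [452.3 297.4]
t 39.02 p [592.  -72.4 263.5] yaw -95.2 roll -20.18 rows>=2.8 | shift if no roll yet [-347.7  234.4  -66.1] | after roll [-407.2  100.1  -66.1] rows>=10.2 tilt 0.07 w 55.4 j6 1.54
```

View pics/w25.png

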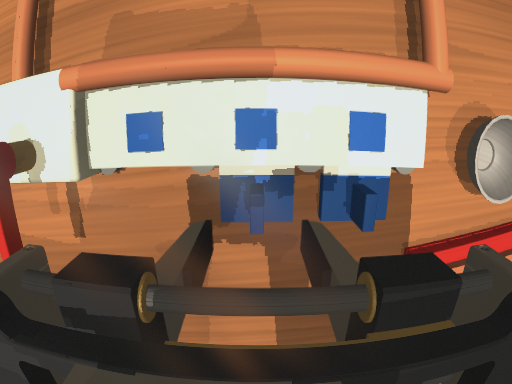

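Request:
{"name": "move_arm", "arguments": {
  "steps": [
    [[0,0,-33],0],
    [[0,0,-33],0],
    [[0,21.3,0],0],
    [[-31.6,21.3,0],0],
    [[-31.6,21.3,0],0],
    [[-31.6,21.3,0],0],
    [[-31.6,21.3,0],0],
    [[-31.6,21.3,0],0],
    [[-31.6,21.3,0],0],
    [[-31.6,21.3,0],0],
    [[-31.6,21.3,0],0],
    [[-31.6,21.3,0],0],
    [[-31.6,21.3,0],0],
    [[-31.6,0,0],0],
    [[0,0,0],-7.1],
    [[0,0,0],-7.1],
    [[0,0,0],0],
    [[0,0,0],0]
  ]
}}

```text
time_s: 40.52
tcp_pos: [390.1, 294.9, 329.8]
orientation: [0.759, -0.651, -0.0, 0.001]
wrist_force: [0.5, -0.1, 0.4]
width: 55.2
```

```bash
python3 - <<'E'
from h import *
go(390,295,330,-81)
im=viewer.capture('wrist');cv2.imwrite('pics/w26.png',im)
E
```

```text
t 40.52 p [390.1 294.9 329.8] yaw -81.2 roll -0.18 rows>=0.0 | shift if no roll yet [-0.1  0.1 -0.2] | after roll [-0.1  0.1 -0.2] rows>=0.0 tilt 0.07 w 55.2 j6 2.06
```

View pics/w26.png

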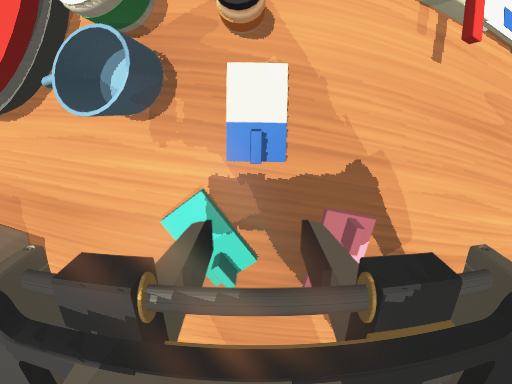

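```bash
python3 - <<'E'
from h import *
c,th,tab=fit([(227,63),(289,64),(287,162),(227,161)])
go(*tab,208,th-90)
print(onz('wrist',203,190,12),onz('wrist',162,223,12),onz('wrist',255,257,12))
E
```

```text
origin [466.3 305.4] yaw 8.07 tab [434.6 300.9] res [[-0.2, 0.7], [-0.3, -0.6], [0.2, -0.5], [0.4, 0.4]]
t 40.57 p [390.2 294.7 330. ] yaw -81.2 roll 0.69 rows>=0.1 | shift if no roll yet [  0.6 -44.9 121.9] | after roll [ 1.000e-01 -4.490e+01  1.219e+02] rows>=3.1 tilt 0.05 w 55.3 j6 2.06
[378.99954411 349.55586262  12.        ] [334.46242275 392.00217506  12.        ] [311.00029047 284.24961153  12.        ]
```

Request:
{"name": "move_arm", "arguments": {
  "steps": [
    [[0,-22.4,0],0.7],
    [[0,-22.4,0],0],
    [[0,0,22],0],
    [[0,0,22],0],
    [[0,0,22],0],
    [[0,0,22],0],
    [[0,0,22],0],
    [[0,0,11.5],0],
    [[0,0,0],0],
    [[0,0,0],0],
    [[0,0,0],0]
  ]
}}

```text
time_s: 41.48
tcp_pos: [435.0, 301.8, 209.9]
orientation: [0.756, -0.654, 0.0, -0.001]
wrist_force: [0.5, 0.1, 0.6]
width: 54.8
```

```bash
python3 - <<'E'
from h import *
im=viewer.capture('wrist');cv2.imwrite('pics/w27.png',im)
go(434.6,300.9,208,-82)
E
```

```text
t 41.53 p [435.  301.9 210.2] yaw -81.7 roll 0.27 rows>=0.0 | shift if no roll yet [0.9 0.6 2.2] | after roll [0.9 0.6 2.2] rows>=0.1 tilt 0.11 w 55.2 j6 2.03
```

View pics/w27.png

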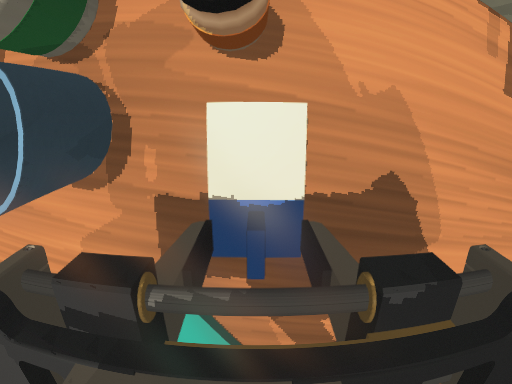

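Request:
{"name": "move_arm", "arguments": {
  "steps": [
    [[0.5,0,2],0.3],
    [[0,0,0],0],
    [[0,0,0],0]
  ]
}}

```text
time_s: 41.78
tcp_pos: [434.7, 301.2, 207.5]
orientation: [0.755, -0.656, 0.0, -0.0]
wrist_force: [-0.4, -0.6, -0.7]
width: 55.2
```

Request:
{"name": "move_arm", "arguments": {
  "steps": [
    [[0,0,0],0],
    [[0,0,0],0],
    [[0,0,0],0],
    [[0,0,0],0],
    [[0,0,0],0],
    [[0,0,0],0],
    [[0,0,0],0],
    [[0,0,0],0],
    [[0,0,-12],0],
    [[0,0,-12],0],
    [[0,0,-12],0],
    [[0,0,0],0],
    [[0,0,0],0]
  ],
  "hand": 1,
  "squeeze": 30
}}

```text
time_s: 42.87
tcp_pos: [434.9, 301.4, 244.3]
orientation: [0.755, -0.656, 0.0, -0.001]
wrist_force: [-0.6, -0.0, -1.1]
width: 9.8
```

```bash
python3 - <<'E'
from h import *
go(440,27,245,-95.2)
E
```

```text
t 42.87 p [434.9 301.4 244.3] yaw -82.0 roll 13.22 rows>=1.8 | shift if no roll yet [272.4  33.2  -1.1] | after roll [272.8 -30.   -1.1] rows>=6.6 tilt 0.14 w 9.8 j6 2.03
```

Request:
{"name": "move_arm", "arguments": {
  "steps": [
    [[34,4.1,0],0],
    [[34,4.1,0],0],
    [[34,4.1,0],0],
    [[34,4.1,0],0],
    [[34,4.1,0],0],
    [[34,4.1,0],0],
    [[34,4.1,0],0],
    [[34,4.1,0],0],
    [[0,0,0],6.6],
    [[0,0,0],6.6],
    [[0,-31.5,0],0],
    [[0,-31.5,0],0],
    [[0,-31.5,0],0],
    [[0,0,0],0],
    [[0,0,0],0]
  ]
}}

```text
time_s: 44.12
tcp_pos: [535.2, 18.5, 242.6]
orientation: [-0.674, 0.738, -0.0, 0.0]
wrist_force: [-0.1, 0.8, -2.6]
width: 9.6
```

```bash
python3 - <<'E'
from h import *
im=viewer.capture('wrist');cv2.imwrite('pics/w28.png',im);print(manip.state()['wrist_force'])
go(534.3,18.2,210,-95.2)
E
```

```text
[-0.4184977  -0.62671628 -1.99526707]
t 44.17 p [533.7  18.6 242.3] yaw -95.2 roll 0.01 rows>=0.0 | shift if no roll yet [ 0.4 -0.7 32.3] | after roll [ 0.4 -0.7 32.3] rows>=0.8 tilt 0.1 w 10.1 j6 1.69
```

View pics/w28.png

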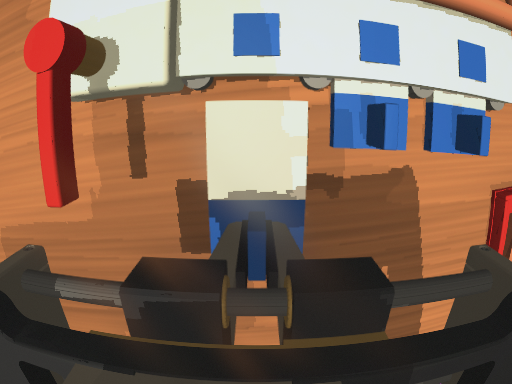

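Request:
{"name": "move_arm", "arguments": {
  "steps": [
    [[0.4,0,12],0],
    [[0,0,12],0],
    [[0,0,8.5],0],
    [[0,0,0],0],
    [[0,0,0],0]
  ]
}}

```text
time_s: 44.58
tcp_pos: [533.3, 18.4, 209.4]
orientation: [-0.674, 0.738, 0.001, -0.001]
wrist_force: [0.2, -0.2, -0.9]
width: 10.0
```

```bash
python3 - <<'E'
from h import *
im=viewer.capture('wrist');cv2.imwrite('pics/w29.png',im);print(manip.state()['wrist_force'])
go(534.3,18.2,209.5,-95.2)
E
```

```text
[ 0.27730932 -0.85758206 -1.41616748]
t 44.63 p [533.8  18.4 210. ] yaw -95.2 roll 0.03 rows>=0.0 | shift if no roll yet [ 0.1 -0.6  0.5] | after roll [ 0.1 -0.6  0.5] rows>=0.0 tilt 0.06 w 9.9 j6 1.69
```

View pics/w29.png

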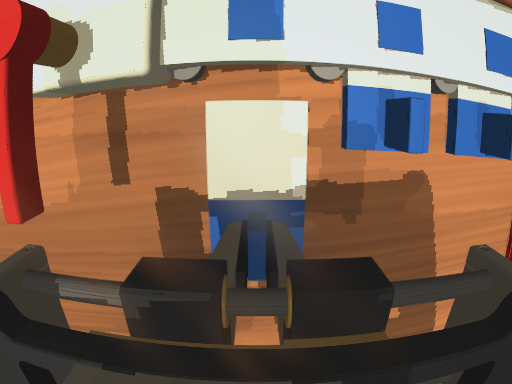

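Request:
{"name": "move_arm", "arguments": {
  "steps": [
    [[0,-6,0.5],0],
    [[0,-6,0],0],
    [[0,-6,0],0],
    [[0,-6,0],0],
    [[0,-5,0],0],
    [[0,0,0],0]
  ]
}}

```text
time_s: 45.13
tcp_pos: [564.0, 15.6, 209.9]
orientation: [-0.674, 0.738, -0.0, 0.0]
wrist_force: [3.2, -0.8, -8.1]
width: 10.1
```

Request:
{"name": "move_arm", "arguments": {
  "steps": [
    [[0,-5,0],0],
    [[0,-5,0],0],
    [[0,-5,0],0],
    [[0,-5,0],0],
    [[0,0,0],0]
  ]
}}

```text
time_s: 45.55
tcp_pos: [584.0, 13.8, 209.9]
orientation: [-0.674, 0.738, -0.0, 0.0]
wrist_force: [2.7, -1.3, -8.9]
width: 9.5
```

Request:
{"name": "move_arm", "arguments": {
  "steps": [
    [[0,-3,0.8],0],
    [[0,-4,0],0],
    [[0,-4,0],0],
    [[0,-4,0],0],
    [[0,0,0],0]
  ]
}}

```text
time_s: 45.97
tcp_pos: [598.9, 12.5, 209.5]
orientation: [-0.674, 0.738, -0.001, 0.001]
wrist_force: [0.0, -0.3, -2.3]
width: 9.6
```

Request:
{"name": "move_arm", "arguments": {
  "steps": [
    [[0,-2,0],0],
    [[0,-2,0],0],
    [[0,-1.5,0],0],
    [[0,0,0],0]
  ]
}}

```text
time_s: 46.3
tcp_pos: [603.6, 12.0, 209.3]
orientation: [-0.674, 0.738, -0.0, 0.0]
wrist_force: [-0.4, -0.0, -1.4]
width: 9.6
```

Request:
{"name": "move_arm", "arguments": {
  "steps": [
    [[0,-1.5,0],0],
    [[0,-1.5,0],0],
    [[0,-1.5,0],0],
    [[0,0,0],0]
  ]
}}

```text
time_s: 46.63
tcp_pos: [605.6, 11.7, 208.4]
orientation: [-0.674, 0.738, 0.002, -0.003]
wrist_force: [-10.8, 1.7, 4.7]
width: 10.0
```

Stop reached. Release, rise, check.

Request:
{"name": "move_arm", "arguments": {
  "steps": [
    [[0,0,0],0],
    [[0,0,0],0],
    [[0,0,0],0],
    [[0,0,0],0],
    [[0,0,-20],0],
    [[0,0,-30],0],
    [[0,0,-30],0],
    [[0,20,-30],0],
    [[0,30,-30],0],
    [[35,20,-20],0],
    [[35,0,0],0],
    [[0,0,0],0],
    [[0,0,0],0]
  ],
  "hand": -0.2
}}

```text
time_s: 47.72
tcp_pos: [533.9, -50.5, 367.9]
orientation: [-0.673, 0.739, -0.001, 0.001]
wrist_force: [0.5, -0.9, -0.2]
width: 54.8
```

```bash
python3 - <<'E'
from h import *
im=viewer.capture('wrist');cv2.imwrite('pics/w30.png',im)
s=manip.state();print(s['tcp_pos'],s['orientation'])
cv2.imwrite('pics/w30c.png',cv2.resize(im[50:180,20:420],(800,260),interpolation=cv2.INTER_CUBIC))
im=viewer.capture('top');cv2.imwrite('pics/top30.png',im)
for n in('new0','old0'):
  for r in viewer.pinpoint('wrist',n)[:6]:
        u,v=r['position'][0]*512,r['position'][1]*384
        print(n,round(r['confidence'],2),(round(u,1),round(v,1)),onz('wrist',u,v,0)[:2].round(1))
E
```

```text
[534.14532313 -49.69034033 367.38465612] [-6.73791810e-01  7.38921111e-01 -1.75402015e-04  3.97522669e-04]
new0 0.95 (274.8, 94.7) [630.2 -78.1]
new0 0.76 (199.0, 94.4) [639.8   9.2]
new0 0.74 (336.8, 97.5) [ 622.8 -151.2]
old0 0.97 (423.2, 221.6) [ 453.8 -274.1]
old0 0.61 (476.3, 210.4) [ 458.7 -375.9]
old0 0.4 (10.6, 181.4) [569.  335.5]
```

View pics/w30.png

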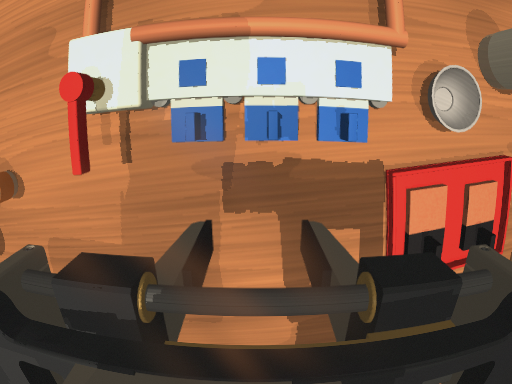

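View pics/w30c.png

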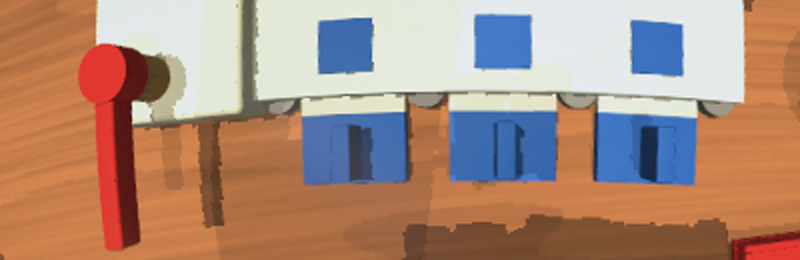

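```bash
python3 - <<'E'
from h import *
y=np.radians(-5.25);ex=np.array([np.cos(y),np.sin(y)])
for a,b,n in (((303,184),(408,182),'b2'),((450,182),(556,181),'b1'),((595,182),(694,184),'b0')):
    A=onz('wrist',20+a[0]/2,50+a[1]/2,12)[:2];B=onz('wrist',20+b[0]/2,50+b[1]/2,12)[:2]
    d=A-B;print(n,((A+B)/2+50*ex).round(1),'yaw',np.degrees(np.arctan2(d[1],d[0])).round(1)-90,'proj x',((A+B)/2@ex).round(1))
a=onz('wrist',72,88,95);t=onz('wrist',80.5,172,93);print(a,t,np.degrees(np.arctan2(*(t-a)[1::-1])))
go(600,126,330,84.8)
E
```

```text
b2 [635.1  10.4] yaw -5.400000000000006 proj x 581.5
b1 [627.7 -73.7] yaw -4.299999999999997 proj x 581.8
b0 [ 621.  -156.2] yaw -4.400000000000006 proj x 582.7
[659.63222265 117.40922377  95.        ] [576.80976332 121.83302601  93.        ] 176.942561598641
t 47.92 p [534.3 -48.6 366.7] yaw -95.1 roll 0.06 rows>=0.0 | shift if no roll yet [-179.8  -49.8   36.7] | after roll [-179.8  -49.6   36.7] rows>=4.6 tilt 0.04 w 55.2 j6 1.57
```

Request:
{"name": "move_arm", "arguments": {
  "steps": [
    [[-36,-10,7],0],
    [[-36,-10,7],0],
    [[-36,-10,7],0],
    [[-36,-10,7],0],
    [[-33,-10,7],0],
    [[0,0,0],0],
    [[0,0,0],0]
  ],
  "hand": -0.2
}}

```text
time_s: 48.5
tcp_pos: [599.8, 124.8, 330.8]
orientation: [-0.676, 0.737, 0.001, -0.001]
wrist_force: [0.1, -0.8, 0.0]
width: 54.7
```

```bash
python3 - <<'E'
from h import *
im=viewer.capture('wrist');cv2.imwrite('pics/w31.png',im)
go(600.5,123.2,256,-95.2)
E
```

```text
t 48.55 p [599.5 123.5 331.2] yaw -95.0 roll 0.17 rows>=0.0 | shift if no roll yet [ 0.2 -1.2 75.2] | after roll [ 0.1 -1.2 75.2] rows>=1.8 tilt 0.11 w 55.0 j6 1.86
```

View pics/w31.png

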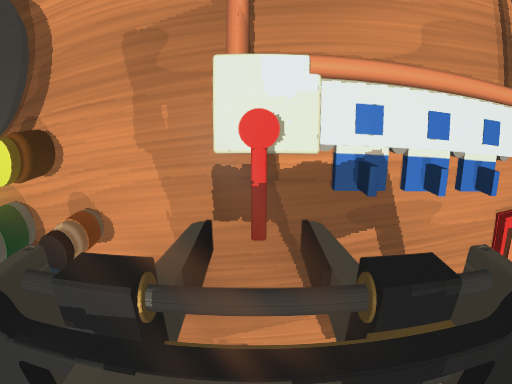

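Request:
{"name": "move_arm", "arguments": {
  "steps": [
    [[1,-1,20],0],
    [[0,0,20],0],
    [[0,0,20],0],
    [[0,0,15],0],
    [[0,0,0],0],
    [[0,0,0],0]
  ]
}}

```text
time_s: 49.05
tcp_pos: [600.2, 120.3, 256.9]
orientation: [-0.674, 0.739, 0.0, -0.001]
wrist_force: [0.1, -0.0, -0.3]
width: 55.1
```

Request:
{"name": "move_arm", "arguments": {
  "steps": [
    [[0,0,0],0],
    [[0,0,0],0],
    [[0,0,0],0],
    [[0,0,0],0],
    [[0,0,0],0],
    [[0,0,0],0],
    [[0,0,0],0],
    [[0,0,0],0]
  ],
  "hand": 1,
  "squeeze": 15
}}

```text
time_s: 49.72
tcp_pos: [600.8, 122.5, 257.4]
orientation: [-0.674, 0.738, 0.001, 0.001]
wrist_force: [-0.1, 8.7, 0.3]
width: 11.8
```

Request:
{"name": "move_arm", "arguments": {
  "steps": [
    [[-5.4,-0.24,0],5],
    [[-5.4,-0.24,0],5],
    [[-5.4,-0.24,0],5],
    [[-5.4,-0.24,0],5],
    [[-5.4,-0.24,0],5],
    [[-5.4,-0.24,0],5],
    [[-5.4,-0.24,0],5],
    [[-5.4,-0.24,0],5],
    [[-5.4,-0.24,0],5],
    [[0,0,0],0],
    [[0,0,0],0]
  ]
}}

```text
time_s: 50.63
tcp_pos: [622.8, 164.5, 257.4]
orientation: [-0.34, 0.94, 0.001, 0.0]
wrist_force: [-2.5, 6.0, 2.9]
width: 12.1
```

```bash
python3 - <<'E'
from h import *
go(622.9,166.1,256,-140.2);s=manip.state();print(s['wrist_force'])
p=s['tcp_pos'];print(np.degrees(np.arctan2(p[1]-118.4,p[0]-662.5)),'want 129.8')
E
```

```text
t 50.63 p [622.8 164.5 257.4] yaw -140.2 roll 0.0 rows>=0.0 | shift if no roll yet [-1.1  1.2  1.4] | after roll [-1.1  1.2  1.4] rows>=0.1 tilt 0.09 w 12.1 j6 2.7
[-2.45705701  6.01820372  2.88584712]
130.76357662050083 want 129.8
```

Good (within ~1°). Release, rise straight, look.

Request:
{"name": "move_arm", "arguments": {
  "steps": [
    [[0,0,0],0],
    [[0,0,0],0],
    [[0,0,0],0],
    [[0,0,0],0],
    [[0,0,-20],0],
    [[0,0,-30],0],
    [[0,0,-30],0],
    [[0,0,-30],0],
    [[0,0,-20],0],
    [[0,20,0],0],
    [[0,30,0],0],
    [[0,30,0],0],
    [[0,0,0],0],
    [[0,0,0],0]
  ],
  "hand": -0.2
}}

```text
time_s: 51.8
tcp_pos: [570.8, 225.5, 387.4]
orientation: [-0.342, 0.94, -0.0, 0.0]
wrist_force: [0.1, 0.2, 0.3]
width: 55.1
```

```bash
python3 - <<'E'
from h import *
im=viewer.capture('wrist');cv2.imwrite('pics/w32.png',im)
cv2.imwrite('pics/scene32.png',viewer.capture('scene'));cv2.imwrite('pics/top32.png',viewer.capture('top'))
s=manip.state();print(s['time_s'],s['tcp_pos'])
E
```

```text
51.95 [572.05275522 224.1347683  387.16855611]
```

View pics/w32.png

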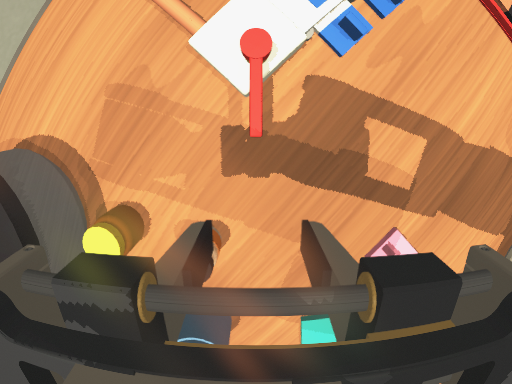

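View pics/scene32.png

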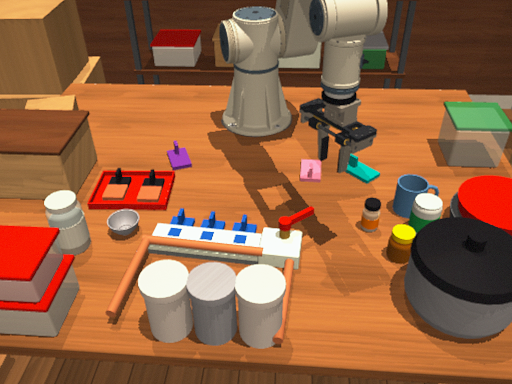

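```bash
python3 - <<'E'
from h import *
a=onz('wrist',256,44,95);t=onz('wrist',256,132,93);print(np.degrees(np.arctan2(*(t-a)[1::-1])))
print(workorder.job_done())
E
```

```text
129.7629100485635
the job is handed in; nothing more can be done
None
```

The filter job is done and handed in at about 52 s of the 210 s allowed. The hand-in gives no verdict, so the results below are from my own checks.

- **Valve closed first:** I shut it against its end stop before touching any cartridge.
- **Cartridges:** The spent ones came out of bay0 and bay1 and lie flat, side by side, in the red tray. There were three new ones, one fully home in each bay, so no bay is left empty.
- **Valve at the end:** I opened it half way only after all of that. The lever last measured 129.8° in the world frame, against a target of about 129.8°.
- **Last cartridge check:** The backs of the new cartridges line up within about 1 mm of each other. Their positions match where the spent ones started, to within about 1–2 mm, or 3 mm sideways in bay0. Their angles read within about 1° of straight.
- **Everything else:** The last scene image shows the jars, crockery and look-alike cartridges upright and apparently where they started. The arm was clear of everything.

Two things went off plan:
- **Jam in bay0:** The first new cartridge jammed part way in at about 42 N, probably because it was pitched nose-up in the grip. I let it drop flat, gripped it again and it slid home freely.
- **Knocked cartridge:** One new cartridge was knocked a few centimetres aside during the run, so I located it again before picking it up.

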